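# Fetch the kiln prop from under the drying rack with the squeeze reacher

### The arm

A 6-joint arm with a two-finger parallel gripper is mounted at the origin on the work surface. World frame = base frame: x ahead of the robot, y to its left, z up, the work surface at z = 0. Lengths are in m, angles in rad, forces in N, time in s.
With the tool pointing down it reaches from about 0.375 to 0.9 m from the base axis. Payload 3.1 kg.
Tool frame: the origin (TCP) lies midway between the tips of the shut fingers; the grasp point (between the pads) lies 19 mm behind it; z points along the fingers, y is the direction in which the jaws open and shut (so a half turn about z gives the same grasp; the last joint's range is limited). The gripper opens to 85 mm and grips with 20 to 120 N. Pads are 22 mm wide; open, the fingers measure 114 mm over their backs; the gripper's body (76 mm by 85 mm) begins 54 mm behind the grasp point. The pads swing forward as they close: fully open they stand 13 mm farther back than shut.
Start: joints at [1.006, 0.527, 1.433, -0, 1.181, -0.178], TCP at [0.236, 0.579, 0.231] pointing down, gripper open.
Joint ranges: [-3.08, 3.08], [-0.75, 2.2], [0.22, 2.44], [-1.43, 4.57], [0, 2.65], [-2.85, 2.85]. Speed limits (rad/s): [2.79, 2.79, 3.14, 3.14, 3.14, 3.14].

### API

Orientations are given as a unit quaternion [x, y, z, w].
In Python, from station import manip gives the robot as it stands.
- The arm moves only by the tool servo_tool, never from a script. Its argument "increments" is a list of rows, each an object with "hand": the closure, from 0 (fully open) to 1 (shut); "travel": the shift along the tool's x, y, z in mm, a list of three; "yaw": the turn about the tool's z in degrees. A call has 1 to 20 rows; each row shifts and turns the commanded pose from where the row before left it, along the tool's axes as they then stand; what a row does not reach is not made up. A row lasts 1/10 s, in which the tool goes at most 50 mm and 8.59 degrees, less where a joint would pass 70% of its speed; a pose out of reach is approached as far as the arm can. A call with a gripper value outside its range is refused whole. The fingers move at their own pace and stop on an object; "newtons" is the grip in N (left out, the last holds). Time passes only in rows, so rows that do not move let the fingers close. It gives the time, the measured TCP pose, the force and the opening at its end, in the units of the state.
- manip.sense(): the state, without advancing time (a new reading comes with each control period).
- manip.snapshot(name): name is "side" or "top" or "wrist"; returns a dict with "pixels" (384x512x3 uint8, blue, green, red), "fx", "fy", "cx", "cy" (pixels), "D" ([k1, k2, p1, p2, k3] as OpenCV has them; the pictures are not rectified), "R" (3x3) and "t" (3): a world point X has camera coordinates R X + t. Camera axes: x right, y down, z forward; pixel columns grow to the right and rows downward; lengths in m; the calibration is good to about 2 mm. A picture is of the moment at which its call begins. There is no depth.
- manip.sign_off(): hands the job in, once; it reports no verdict.
The state is a dict: "t": time; "q": joint angles; "qd": joint speeds; "tau": joint torques, N m; "tcp_pos": TCP position; "tool_rot": TCP orientation; "force": force on the tool from outside, world axes, zero at the start; "ft_torque": the same for the moment, N m; "finger_gap": opening from 0.0 (shut) to 1.0 (fully open).
Only numpy, scipy, OpenCV 4.12 (cv2) and the standard library are available. Lean on these libraries where they do the work, as an engineer would, in place of code of your own. Each camera call takes 0.05 s, during which the arm holds its last target.

### The job

A kiln prop has slid into the low gap under the slatted rack. Pick up the reacher by its grip and trigger, squeeze the trigger to close its jaws on the prop (never touch the prop with your own fingers), draw it out and set it down gently and level on the narrow stand, centred and lengthwise along the stand's top. Then let it go and lay the reacher back down flat, centred and lengthwise, on the cork mat, leaving the other things where they stand.

Things in the scene. Friction and masses are not known exactly. Their poses are not given: they have to be found in the camera images.
- reacher: Parallel-jaw reacher, 200 mm long, 0.3 kg, lying on the cork mat. x axis from grip to jaws, z up; origin on its flat underside, below the grip. Handle: a fixed teal plate (+y side) and an orange trigger plate (-y side). Low crossbars (to z 9 mm, y -30 to 30 mm) at x = -24, 40 and 90 mm, so a held item must lie ahead of x = 106 mm. Balances near x = 17 mm.
- trigger (a joint): Travel of the trigger, m: 0 free, 0.024 fully squeezed. Trigger and right (-y) jaw are one sliding piece: handle width = 64 mm - travel, jaw gap = 56 mm - travel; closed on the prop it reads about 0.020. Spring 12 N when free, 18 N at full travel: squeezed to a width of 58 to 60 mm the reacher is held with its jaws still open; 35 to 45 N grips the prop firmly.
- reacher_grip (a point): Middle of the handle plates (reacher x = -1, y = 0, z = 36 mm), axes as the reacher: grip here, a finger on each flat outer face (they look to +y and -y, 64 mm apart when free). Plates are 36 mm long, 8 mm thick, z from 8 to 64 mm, and lean back (top towards -x) by 29 degrees.
- reacher_mid (a point): Point on the reacher's underside midway along it (reacher x = 65 mm, y = 0).
- reacher_jaws (a point): Point between the open jaws (reacher x = 142, y = 0, z = 16 mm). Jaw plates span x 100 to 165 mm, z 4 to 29 mm; inner faces 56 mm and outer faces 68 mm apart when open. The left (+y) jaw is fixed to the reacher, so the middle between the jaws lies +y of this point by half the trigger travel.
- prop: Buff kiln prop, a bar 90 mm long (x axis), 36 x 36 mm in section, about 0.18 kg. Origin at the centre of its underside. Starts flat on the table in the gap under the rack, its x axis within about 8 degrees of the rack's.
- rack: Fixed redwood slatted rack, 240 mm deep (x), 200 mm wide; origin on the table under its centre. Slats across it, underside 85, top 99 mm high; side rails down to 70 mm; corner posts. The gap's mouth is the end at x = -120 mm, 168 mm wide; +x points inwards. See flap_edge for the flap over the mouth.
- flap_edge (a point): Middle of the outer edge of the 140 mm wide tin flap, fixed propped open over the mouth: it rises outwards at 25 degrees from the mouth's top edge (rack x = -120 mm, 100 mm high) to this edge (rack x = -259 mm, 165 mm high). An upright hand at the reacher's grip strikes it: lean the hand back, away from the rack, by 30 to 45 degrees.
- stand: Fixed narrow drying stand. Origin on the table under its centre, x axis along its long way. Foot 90 x 56 x 12 mm, stem 16 mm thick, top bar 66 mm long (x) by 26 mm wide (y), its top 70 mm above the table.
- stand_top (a point): Centre of the stand's top face, 70 mm above the table; axes as the stand.
- mat: Cork mat 250 mm (x) by 130 mm (y), 3 mm thick, fixed to the table; origin under its centre.
- jar: White bisque lidded jar, 84 mm across, 102 mm high, standing on the inner end of the rack. Bystander; origin at the centre of its underside.
- cup: Olive glaze-dipping cup, 76 mm across, 80 mm high. Bystander; origin at the centre of its underside.
- hydrometer: Chrome hydrometer in its tube, 72 mm foot, 200 mm high. Bystander; origin at the centre of its underside.
- stick: Oak stirring stick, 206 x 22 x 7 mm, lying on the table. Bystander; origin at the middle of its underside.
Mind the look-alikes: they are no part of the job. What is shaped like the reacher but yellow is not meant. Leave any red look-alike of the stand alone.

How it is judged:
By the outcome, as a careful person would: the job done as asked, in the order asked, and still so for the second after the job is handed in, with the robot touching nothing.
It also fails if it takes over 54 s, if anything falls off the work surface, if the arm or the gripper's body presses on something with over 40 N, if the wrist force passes 120 N, or if a joint passes its speed limit or range.

## Working session

There is one attempt and no reset: what is moved stays moved. The work goes in short steps, Python scripts to look and compute and a tool call to move; the robot and the scene stay as the last step left them, time stands still between calls to the robot, and variables do not carry over. Pictures are saved under pics/ and viewed, and the job is handed in when it is done.

Besides the shell and the picture viewer there is one more tool, called after "Emit:" by a JSON object that holds its "op" and its "data", one argument or row to a line. servo_tool: Moves the arm, as the interface text tells. Its arguments: {"type":"object","properties":{"increments":{"type":"array","items":{"type":"object","properties":{"hand":{"type":"number"},"travel":{"type":"array","items":{"type":"number"}},"yaw":{"type":"number"}}}},"newtons":{"type":"number"}},"required":["increments"]}

```bash
ls; mkdir -p pics
python3 - <<'E'
from station import manip
import cv2
s=manip.sense();print(s)
for n in("side","top","wrist"):
    d=manip.snapshot(n);cv2.imwrite(f"pics/{n}0.png",d["pixels"]);print(n,d["fx"],d["fy"],d["cx"],d["cy"],d["D"],d["R"],d["t"])
E
```

```text
pics
{'t': 0.0, 'q': array([ 1.00549337e+00,  5.28449714e-01,  1.43393529e+00,  3.37635443e-05,
        1.18140761e+00, -1.78478613e-01]), 'qd': array([ 0.0012513 ,  0.00039665,  0.00065512, -0.00035484,  0.00067568,
        0.00051626]), 'tau': array([ 1.05943579e-04, -4.42343223e+01, -1.78030032e+01, -2.51954498e-05,
        8.45043047e-03, -6.63596325e-06]), 'tcp_pos': array([0.23533293, 0.57820977, 0.23033325]), 'tool_rot': array([ 1.92214747e-01,  9.81352271e-01, -1.01911611e-03, -4.14252441e-04]), 'force': array([ 0.19715433,  0.50134272, -0.60218028]), 'ft_torque': array([-0.02654048,  0.05685317,  0.02606826]), 'finger_gap': 0.9982527223771215}
side 375.51792360408814 375.51792360408814 250.91045546559928 183.4783503454029 [-0.10998695  0.          0.          0.          0.        ] [[ 0.91386912 -0.40571567 -0.01542782]
 [-0.21375296 -0.44847429 -0.86785971]
 [ 0.34518531  0.79640794 -0.49656973]] [-0.46690478  0.19568628  1.04832994]
top 475.2329018353524 475.2329018353524 255.72668311549324 199.43598247826358 [-0.03944042  0.          0.          0.          0.        ] [[-0.02008813 -0.99974133 -0.01066509]
 [-0.99659124  0.02087627 -0.07981276]
 [ 0.08001477  0.00902545 -0.99675282]] [-0.022942    0.49982401  1.46294894]
wrist 290.4150298471523 290.4150298471523 254.94945070227115 193.48268449627187 [-0.02288995  0.          0.          0.          0.        ] [[ 0.37791428  0.92583801 -0.00218766]
 [ 0.88233064 -0.35943732  0.30380495]
 [ 0.28048784 -0.11674247 -0.95273174]] [-0.6230162  -0.03951167  0.38122651]
```

View pics/side0.png

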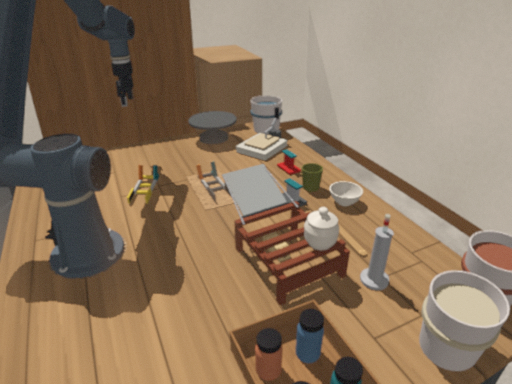

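View pics/top0.png

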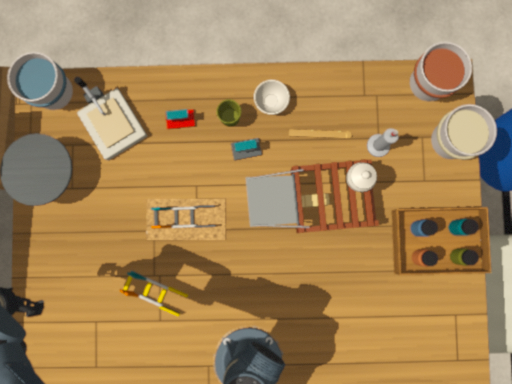

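View pics/wrist0.png

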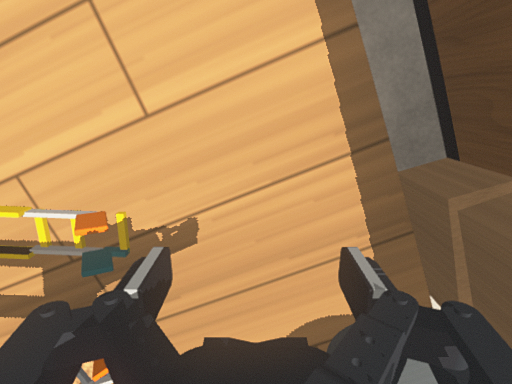

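Emit:
{"op": "servo_tool", "data": {
  "increments": [
    {"hand": 0, "travel": [0, 0, 0], "yaw": 0}
  ]
}}

```text
t: 0.25
tcp_pos: [0.2356, 0.5786, 0.2308]
tool_rot: [0.192, 0.981, -0.0, -0.0]
force: [-0.1, -0.4, -0.5]
finger_gap: 0.999
```

View pics/topz1.png

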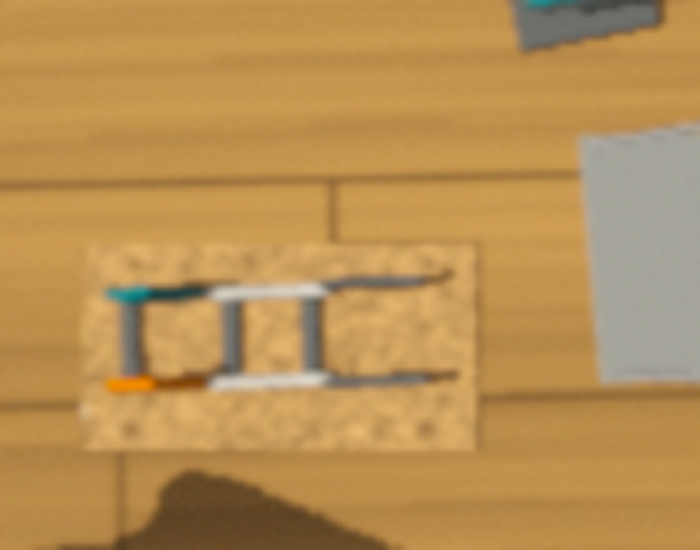

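View pics/topz2.png

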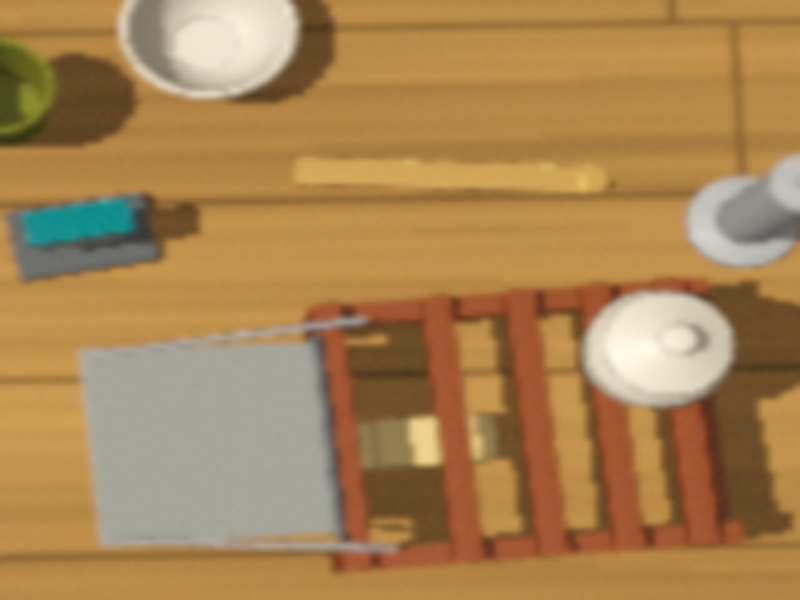

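View pics/sidez.png

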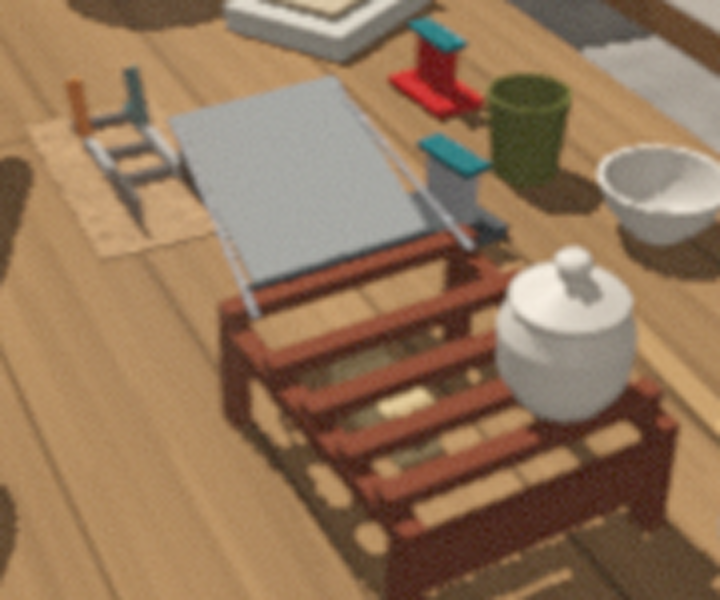

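```bash
cat > h.py <<'E'
import numpy as np, cv2
from station import manip
def snap(n,name=None):
    d=manip.snapshot(n)
    if name: cv2.imwrite(f"pics/{name}.png",d["pixels"])
    d["K"]=np.array([[d["fx"],0,d["cx"]],[0,d["fy"],d["cy"]],[0,0,1.]]); return d
def ray(d,p):
    u=cv2.undistortPoints(np.array(p,float).reshape(-1,1,2),d["K"],np.array(d["D"])).reshape(-1,2)
    R=np.array(d["R"]);t=np.array(d["t"]); c=-R.T@t
    return c,(R.T@np.c_[u,np.ones(len(u))].T).T
def onz(d,p,z):
    c,r=ray(d,p); return c+r*((z-c[2])/r[:,2])[:,None]
def proj(d,X):
    R=np.array(d["R"]); return cv2.projectPoints(np.array(X,float).reshape(-1,1,3),cv2.Rodrigues(R)[0],np.array(d["t"],float),d["K"],np.array(d["D"]))[0].reshape(-1,2)
def tri(d1,p1,d2,p2):
    c1,r1=ray(d1,p1);c2,r2=ray(d2,p2)
    A=np.stack([r1[0],-r2[0]],1);s=np.linalg.lstsq(A,c2-c1,rcond=None)[0]
    a=c1+s[0]*r1[0];b=c2+s[1]*r2[0];return (a+b)/2,np.linalg.norm(a-b)
E
python3 - <<'E'
from h import *
np.set_printoptions(precision=4,suppress=True)
d=snap("top");z1=lambda x,y:(130+(x+.5)/5-.5,150+(y+.5)/5-.5)
z2=lambda x,y:(230+(x+.5)/5-.5,90+(y+.5)/4-.5)
print("mat",onz(d,[z1(85,243),z1(478,242),z1(478,450),z1(83,450)],.003))
print("plates top",onz(d,[z1(112,293),z1(112,384)],.067))
print("cross24 ",onz(d,[z1(131,338),z1(233,336),z1(312,336)],.012))
print("jaw tips",onz(d,[z1(452,274),z1(455,376)],.032))
print("rack corners top",onz(d,[z2(308,312),z2(336,570),z2(742,530),z2(706,280)],.099))
print("flap outer",onz(d,[z2(80,352),z2(102,545)],.165))
print("prop far end top",onz(d,[z2(497,410),z2(500,455),z2(360,420),z2(362,468)],.036))
print("stand top",onz(d,[z2(22,212),z2(132,198),z2(136,232),z2(28,246)],.07))
print("stand foot",onz(d,[z2(20,280),z2(160,257)],.012))
E
```

```text
mat [[0.5118 0.3128 0.003 ]
 [0.5072 0.0633 0.003 ]
 [0.3762 0.0653 0.003 ]
 [0.3809 0.3144 0.003 ]]
plates top [[0.4754 0.2811 0.067 ]
 [0.4203 0.2812 0.067 ]]
cross24  [[0.4505 0.2817 0.012 ]
 [0.4505 0.2174 0.012 ]
 [0.4495 0.1677 0.012 ]]
jaw tips [[0.4852 0.0776 0.032 ]
 [0.4221 0.0766 0.032 ]]
rack corners top [[ 0.5854 -0.1411  0.099 ]
 [ 0.3941 -0.1525  0.099 ]
 [ 0.4184 -0.3922  0.099 ]
 [ 0.6044 -0.3784  0.099 ]]
flap outer [[ 0.55   -0.0071  0.165 ]
 [ 0.4136 -0.017   0.165 ]]
prop far end top [[ 0.5159 -0.26    0.036 ]
 [ 0.481  -0.2607  0.036 ]
 [ 0.5099 -0.1752  0.036 ]
 [ 0.4728 -0.1754  0.036 ]]
stand top [[ 0.6702  0.0291  0.07  ]
 [ 0.6795 -0.0382  0.07  ]
 [ 0.6532 -0.0401  0.07  ]
 [ 0.6439  0.0258  0.07  ]]
stand foot [[ 0.6276  0.0343  0.012 ]
 [ 0.644  -0.0546  0.012 ]]
```

Emit:
{"op": "servo_tool", "data": {
  "increments": [
    {"hand": 0, "travel": [25, -40, 0], "yaw": 0},
    {"hand": 0, "travel": [25, -40, 0], "yaw": 0},
    {"hand": 0, "travel": [25, -40, 0], "yaw": 0},
    {"hand": 0, "travel": [25, -40, 0], "yaw": 0},
    {"hand": 0, "travel": [25, -40, 0], "yaw": 0},
    {"hand": 0, "travel": [25, -40, 0], "yaw": 0},
    {"hand": 0, "travel": [10, -40, 0], "yaw": 0}
  ]
}}

```text
t: 1.0
tcp_pos: [-0.0198, 0.3789, 0.2315]
tool_rot: [0.192, 0.981, 0.0, -0.0]
force: [-0.2, -0.9, -0.0]
finger_gap: 0.995
```

```bash
python3 -c "
from h import *
print(manip.sense())"
```

```text
{'t': 1.0, 'q': array([1.32571470e+00, 1.93756780e-01, 2.00717485e+00, 7.44011956e-04,
       9.39771975e-01, 1.40156871e-01]), 'qd': array([ 0.37098138, -0.46831327,  0.70158395, -0.01256027, -0.23702073,
        0.36537571]), 'tau': array([-1.78435642e+00, -2.20858634e+01, -1.47330469e+01, -3.74044219e-03,
        1.74018284e-01, -1.71340965e-01]), 'tcp_pos': array([-0.01984707,  0.37885735,  0.23149973]), 'tool_rot': array([ 1.91645611e-01,  9.81464045e-01,  4.59668968e-04, -2.76740410e-04]), 'force': array([-0.24854848, -0.86057721, -0.02348783]), 'ft_torque': array([-0.01669854,  0.05953294,  0.01864108]), 'finger_gap': 0.9953761886266671}
```

Emit:
{"op": "servo_tool", "data": {
  "increments": [
    {"hand": 0, "travel": [-15, -40, 0], "yaw": 0},
    {"hand": 0, "travel": [-15, -40, 0], "yaw": 0},
    {"hand": 0, "travel": [-15, -40, 0], "yaw": 0}
  ]
}}

```text
t: 1.3
tcp_pos: [-0.0221, 0.2502, 0.2313]
tool_rot: [0.191, 0.982, 0.0, 0.0]
force: [0.4, 0.1, 0.5]
finger_gap: 1.004
```

```bash
python3 -c "
from h import *
print(manip.sense())"
```

```text
{'t': 1.3, 'q': array([ 1.20168113e+00, -1.49881501e-02,  2.26209154e+00, -3.62451692e-04,
        8.94082520e-01,  1.59102716e-02]), 'qd': array([-0.54697828, -0.77328205,  0.80320488, -0.00485153, -0.04589888,
       -0.52746596]), 'tau': array([  3.07353079,  -8.75466675, -13.71118337,   0.16464327,
         0.02670248,   0.39231503]), 'tcp_pos': array([-0.02213301,  0.25021143,  0.23127683]), 'tool_rot': array([1.91214440e-01, 9.81548255e-01, 1.75379693e-04, 1.74844282e-04]), 'force': array([0.37633647, 0.07453935, 0.46120029]), 'ft_torque': array([ 0.01855344, -0.03115609, -0.05317626]), 'finger_gap': 1.0043516401300718}
```

Emit:
{"op": "servo_tool", "data": {
  "increments": [
    {"hand": 0, "travel": [-41, 12, -11]},
    {"hand": 0, "travel": [-41, 12, -11]},
    {"hand": 0, "travel": [-41, 12, -11]},
    {"hand": 0, "travel": [-41, 12, -11]},
    {"hand": 0, "travel": [-41, 12, -11]},
    {"hand": 0, "travel": [-41, 12, -11]},
    {"hand": 0, "travel": [-41, 12, -11]},
    {"hand": 0, "travel": [-41, 12, -11]},
    {"hand": 0, "travel": [-41, 12, -11]},
    {"hand": 0, "travel": [-41, 12, -11]},
    {"hand": 0, "travel": [-18, -45, 0]},
    {"hand": 0, "travel": [-18, -45, 0]},
    {"hand": 0, "travel": [-18, -45, 0]},
    {"hand": 0, "travel": [-18, -45, 0]},
    {"hand": 0, "travel": [-18, -45, 0]}
  ]
}}

```text
schema error: expected keys hand, travel, yaw
```

```bash
python3 -c "
from h import *
print(manip.sense())"
```

```text
{'t': 1.3, 'q': array([ 1.20168113e+00, -1.49881501e-02,  2.26209154e+00, -3.62451692e-04,
        8.94082520e-01,  1.59102716e-02]), 'qd': array([-0.54697828, -0.77328205,  0.80320488, -0.00485153, -0.04589888,
       -0.52746596]), 'tau': array([  3.07353079,  -8.75466675, -13.71118337,   0.16464327,
         0.02670248,   0.39231503]), 'tcp_pos': array([-0.02213301,  0.25021143,  0.23127683]), 'tool_rot': array([1.91214440e-01, 9.81548255e-01, 1.75379693e-04, 1.74844282e-04]), 'force': array([0.37633647, 0.07453935, 0.46120029]), 'ft_torque': array([ 0.01855344, -0.03115609, -0.05317626]), 'finger_gap': 1.0043516401300718}
```

Emit:
{"op": "servo_tool", "data": {
  "increments": [
    {"hand": 0, "travel": [0, 0, -15], "yaw": 8.5},
    {"hand": 0, "travel": [0, 0, -15], "yaw": 8.5},
    {"hand": 0, "travel": [0, 0, -15], "yaw": 8.5},
    {"hand": 0, "travel": [0, 0, -15], "yaw": 8.5},
    {"hand": 0, "travel": [0, 0, -15], "yaw": 8.5},
    {"hand": 0, "travel": [0, 0, -15], "yaw": 8.5},
    {"hand": 0, "travel": [0, 0, -15], "yaw": 8.5},
    {"hand": 0, "travel": [0, 0, -15], "yaw": 8.5},
    {"hand": 0, "travel": [0, 46, 0], "yaw": 0},
    {"hand": 0, "travel": [0, 46, 0], "yaw": 0},
    {"hand": 0, "travel": [0, 46, 0], "yaw": 0},
    {"hand": 0, "travel": [0, 46, 0], "yaw": 0},
    {"hand": 0, "travel": [0, 46, 0], "yaw": 0},
    {"hand": 0, "travel": [0, 46, 0], "yaw": 0},
    {"hand": 0, "travel": [0, 46, 0], "yaw": 0},
    {"hand": 0, "travel": [0, 46, 0], "yaw": 0},
    {"hand": 0, "travel": [0, 46, 0], "yaw": 0},
    {"hand": 0, "travel": [0, 46, 0], "yaw": 0}
  ]
}}

```text
t: 3.1
tcp_pos: [0.4402, 0.2501, 0.3512]
tool_rot: [0.708, 0.706, 0.0, -0.0]
force: [0.7, 0.1, -0.3]
finger_gap: 1.0
```

```bash
python3 -c "
from h import *
print(manip.sense())"
```

```text
{'t': 3.1, 'q': array([2.95486128e-01, 2.35548213e-01, 1.55865534e+00, 1.69441588e-04,
       1.34744890e+00, 2.98917557e-01]), 'qd': array([-0.2916528 ,  0.62772753, -0.85045145,  0.00357995,  0.21058665,
       -0.29414978]), 'tau': array([  0.28301395, -34.17803764, -17.8442663 ,  -0.11636918,
        -0.10426997,   0.17990228]), 'tcp_pos': array([0.44015068, 0.25006053, 0.35121639]), 'tool_rot': array([ 7.08332178e-01,  7.05879251e-01,  1.23430560e-05, -8.69885641e-05]), 'force': array([ 0.74707647,  0.10783419, -0.29548314]), 'ft_torque': array([ 0.03211898,  0.00025187, -0.00598748]), 'finger_gap': 1.000367348963629}
```

Emit:
{"op": "servo_tool", "data": {
  "increments": [
    {"hand": 0, "travel": [-50, 0, 0], "yaw": 0},
    {"hand": 0, "travel": [-50, 0, 0], "yaw": 0},
    {"hand": 0, "travel": [-50, 0, 0], "yaw": 0},
    {"hand": 0, "travel": [-50, 0, 0], "yaw": 0},
    {"hand": 0, "travel": [-50, 0, 0], "yaw": 0},
    {"hand": 0, "travel": [-50, 0, 0], "yaw": 0},
    {"hand": 0, "travel": [-50, 0, 0], "yaw": 0},
    {"hand": 0, "travel": [-50, 0, 0], "yaw": 0},
    {"hand": 0, "travel": [-50, 0, 0], "yaw": 0},
    {"hand": 0, "travel": [-50, 0, 0], "yaw": 0},
    {"hand": 0, "travel": [-38, -28, 0], "yaw": 0},
    {"hand": 0, "travel": [-38, -28, 0], "yaw": 0},
    {"hand": 0, "travel": [-38, -28, 0], "yaw": 0},
    {"hand": 0, "travel": [-38, -28, 0], "yaw": 0},
    {"hand": 0, "travel": [-38, -28, 0], "yaw": 0},
    {"hand": 0, "travel": [-38, -28, 0], "yaw": 0},
    {"hand": 0, "travel": [-38, -28, 0], "yaw": 0},
    {"hand": 0, "travel": [-38, -28, 0], "yaw": 0},
    {"hand": 0, "travel": [-38, -28, 0], "yaw": 0},
    {"hand": 0, "travel": [-38, -28, 0], "yaw": 0}
  ]
}}

```text
t: 5.1
tcp_pos: [0.1544, -0.63, 0.3512]
tool_rot: [0.708, 0.706, 0.0, 0.0]
force: [1.9, 0.4, 0.3]
finger_gap: 0.999
```

```bash
python3 -c "
from h import *
print(manip.sense())"
```

```text
{'t': 5.1, 'q': array([-1.50249831e+00,  4.59915561e-01,  1.21227559e+00,  2.20053192e-04,
        1.46953025e+00, -1.49938331e+00]), 'qd': array([-0.498188  ,  0.46504773, -0.7772054 ,  0.00586876,  0.3032127 ,
       -0.50015105]), 'tau': array([  0.56541374, -46.55323863, -19.2140007 ,  -0.15324455,
        -0.09063484,   0.3171787 ]), 'tcp_pos': array([ 0.1544212 , -0.63002805,  0.35123861]), 'tool_rot': array([7.08215094e-01, 7.05996717e-01, 1.24846677e-04, 2.32242830e-05]), 'force': array([1.90362264, 0.42046029, 0.33218268]), 'ft_torque': array([-0.02499781, -0.0492388 ,  0.00726475]), 'finger_gap': 0.9988677005856936}
```

Emit:
{"op": "servo_tool", "data": {
  "increments": [
    {"hand": 0, "travel": [-48, 3, 0], "yaw": 0},
    {"hand": 0, "travel": [-48, 3, 0], "yaw": 0},
    {"hand": 0, "travel": [-48, 3, 0], "yaw": 0},
    {"hand": 0, "travel": [-48, 3, 0], "yaw": 0},
    {"hand": 0, "travel": [-48, 3, 0], "yaw": 0},
    {"hand": 0, "travel": [-48, 3, 0], "yaw": 0},
    {"hand": 0, "travel": [-48, 3, 0], "yaw": 0}
  ]
}}

```text
t: 5.8
tcp_pos: [0.1652, -0.9023, 0.3194]
tool_rot: [0.708, 0.706, -0.007, 0.012]
force: [1.0, 1.0, -2.0]
finger_gap: 1.003
```

```bash
python3 -c "
from h import *
print(manip.sense())"
```

```text
{'t': 5.8, 'q': array([-1.5128651 ,  1.00057288,  0.22689341,  0.00591739,  1.88672654,
       -1.50806483]), 'qd': array([-0.05964339,  0.11417544, -0.03947727,  0.03554272, -0.45727604,
       -0.0476732 ]), 'tau': array([ 6.30177408e-01, -7.58595085e+01, -2.57981354e+01, -4.50364416e-03,
        4.74484507e-01,  3.52586189e-02]), 'tcp_pos': array([ 0.16518755, -0.90229202,  0.31944514]), 'tool_rot': array([ 0.7080567 ,  0.70601713, -0.00699004,  0.01210993]), 'force': array([ 1.01649755,  0.98326929, -2.02317394]), 'ft_torque': array([0.09692835, 0.05324994, 0.0194745 ]), 'finger_gap': 1.0028427704987326}
```

Emit:
{"op": "servo_tool", "data": {
  "increments": [
    {"hand": 0, "travel": [-50, 3, 0], "yaw": 0},
    {"hand": 0, "travel": [-50, 3, 0], "yaw": 0},
    {"hand": 0, "travel": [-50, 3, 0], "yaw": 0},
    {"hand": 0, "travel": [-50, 3, 0], "yaw": 0}
  ]
}}

```text
t: 6.2
tcp_pos: [0.1521, -0.957, 0.2927]
tool_rot: [0.706, 0.704, -0.047, 0.067]
force: [-0.2, -0.2, -0.2]
finger_gap: 1.0
```

```bash
python3 -c "
from h import *
print(manip.sense())"
```

```text
{'t': 6.2, 'q': array([-1.53481258,  1.03740168,  0.21983246,  0.02228269,  1.72279012,
       -1.52665533]), 'qd': array([-0.04973186,  0.07982503, -0.00310088,  0.04490986, -0.3879317 ,
       -0.04360985]), 'tau': array([ 1.82313127e-01, -6.88901997e+01, -2.34102023e+01,  4.17410082e-02,
       -3.12775467e-01,  2.91618198e-02]), 'tcp_pos': array([ 0.15206086, -0.9569692 ,  0.29269044]), 'tool_rot': array([ 0.70581567,  0.70370138, -0.04676003,  0.06664918]), 'force': array([-0.20719708, -0.15360715, -0.23237983]), 'ft_torque': array([0.04362706, 0.03105881, 0.03396258]), 'finger_gap': 0.9996915812177748}
```

Emit:
{"op": "servo_tool", "data": {
  "increments": [
    {"hand": 0, "travel": [-49, 8, 0], "yaw": 0},
    {"hand": 0, "travel": [-49, 8, 0], "yaw": 0},
    {"hand": 0, "travel": [-49, 8, 0], "yaw": 0},
    {"hand": 0, "travel": [-49, 8, 0], "yaw": 0},
    {"hand": 0, "travel": [-49, 8, 0], "yaw": 0},
    {"hand": 0, "travel": [-49, 8, 0], "yaw": 0},
    {"hand": 0, "travel": [-49, 8, 0], "yaw": 0},
    {"hand": 0, "travel": [-49, 8, 0], "yaw": 0}
  ]
}}

```text
t: 7.0
tcp_pos: [0.1646, -1.0316, 0.3019]
tool_rot: [0.693, 0.691, -0.12, 0.168]
force: [-0.2, 0.2, 0.3]
finger_gap: 0.999
```

```bash
cat >> h.py <<'E'
from scipy.spatial.transform import Rotation as Ro
np.set_printoptions(precision=4,suppress=True)
def st():
    s=manip.sense(); R=Ro.from_quat(s["tool_rot"]).as_matrix(); z=R[:,2]
    print("t",s["t"],"q",s["q"],"tcp",s["tcp_pos"],"grasp",s["tcp_pos"]-.019*z,"F",s["force"],"gap",s["finger_gap"])
    print("tilt",np.degrees(np.arccos(-z[2])),"az",np.degrees(np.arctan2(z[1],z[0])),"yaxis",R[:,1],"x",R[:,0],"z",z); return s,R
E
python3 -c "
from h import *
st()"
```

```text
t 7.0 q [-1.5335  1.0507  0.2195  0.051   1.4588 -1.5254] tcp [ 0.1646 -1.0316  0.3019] grasp [ 0.1634 -1.024   0.3193] F [-0.2007  0.1763  0.3348] gap 0.9993087877141191
tilt 23.807767701003424 az -80.65431127412732 yaxis [0.9977 0.0107 0.0668] x [ 0.0168  0.9172 -0.3981] z [ 0.0656 -0.3983 -0.9149]
```

Emit:
{"op": "servo_tool", "data": {
  "increments": [
    {"hand": 0, "travel": [-48, -12, 0], "yaw": 0},
    {"hand": 0, "travel": [-48, -12, 0], "yaw": 0},
    {"hand": 0, "travel": [-48, -12, 0], "yaw": 0},
    {"hand": 0, "travel": [-48, -12, 0], "yaw": 0}
  ]
}}

```text
t: 7.4
tcp_pos: [0.0939, -1.0648, 0.3365]
tool_rot: [0.684, 0.68, -0.156, 0.212]
force: [0.4, -0.7, 0.3]
finger_gap: 1.0
```

```bash
python3 -c "
from h import *
st()"
```

```text
t 7.4 q [-1.6138  1.0305  0.219   0.0984  1.3687 -1.6012] tcp [ 0.0939 -1.0648  0.3365] grasp [ 0.0924 -1.0553  0.3529] F [ 0.4008 -0.704   0.3395] gap 1.0004169766130036
tilt 30.501091094612054 az -81.52866438976433 yaxis [0.9968 0.0145 0.0781] x [ 0.0267  0.8647 -0.5015] z [ 0.0748 -0.502  -0.8616]
```

Emit:
{"op": "servo_tool", "data": {
  "increments": [
    {"hand": 0, "travel": [-36, -34, 0], "yaw": 0},
    {"hand": 0, "travel": [-36, -34, 0], "yaw": 0},
    {"hand": 0, "travel": [-36, -34, 0], "yaw": 0}
  ]
}}

```text
t: 7.7
tcp_pos: [-0.0109, -1.0795, 0.357]
tool_rot: [0.679, 0.673, -0.177, 0.234]
force: [-0.4, -0.3, -0.7]
finger_gap: 0.997
```

```bash
python3 -c "
from h import *
st()"
```

```text
t 7.7 q [-1.7283  1.0191  0.2187  0.1659  1.3306 -1.7121] tcp [-0.0109 -1.0795  0.357 ] grasp [-0.0123 -1.0689  0.3727] F [-0.4075 -0.2503 -0.7043] gap 0.9972653505042383
tilt 34.14700995295386 az -82.41877789211476 yaxis [0.9968 0.0157 0.0786] x [ 0.0307  0.8308 -0.5558] z [ 0.0741 -0.5564 -0.8276]
```

Emit:
{"op": "servo_tool", "data": {
  "increments": [
    {"hand": 0, "travel": [0, 0, 0], "yaw": -8.05},
    {"hand": 0, "travel": [0, 0, 0], "yaw": 0}
  ]
}}

```text
t: 7.9
tcp_pos: [-0.0123, -1.0793, 0.3569]
tool_rot: [0.631, 0.718, -0.193, 0.22]
force: [-0.1, 1.8, 0.1]
finger_gap: 0.998
```

Run:
```python
from h import *
st()
d=snap("top","top1"); e=snap("side","side1")
import pickle; pickle.dump((d,e),open("tv.pkl","wb"))
a=d["pixels"]
hsv=cv2.cvtColor(a,cv2.COLOR_BGR2HSV)
def rect(name,lo,hi,roi,z):
    m=cv2.inRange(hsv,np.array(lo),np.array(hi)); mm=np.zeros_like(m); x0,x1,y0,y1=roi; mm[y0:y1,x0:x1]=m[y0:y1,x0:x1]
    n,l,s,c=cv2.connectedComponentsWithStats(mm)
    for i in range(1,n):
        if s[i,4]>25:
            p=np.argwhere(l==i)[:,::-1]; r=cv2.minAreaRect(p.astype(np.float32)); 
            w=onz(d,cv2.boxPoints(r),z)[:,:2]; rr=cv2.minAreaRect(w.astype(np.float32))
            e1,e2=w[1]-w[0],w[2]-w[1]; L=e1 if np.linalg.norm(e1)>np.linalg.norm(e2) else e2
            print(name,s[i,4],"px",c[i],"world c",onz(d,[c[i]],z)[0],w.mean(0),"size",np.array(rr[1]),"az",np.degrees(np.arctan2(L[1],L[0])))
rect("stand teal",(80,120,70),(100,255,255),(230,262,135,163),.07)
rect("handle teal",(80,100,60),(110,255,255),(145,180,200,220),.067)
rect("orange",(5,200,150),(15,255,255),(145,180,220,240),.067)
cv2.imwrite("pics/top1a.png",cv2.resize(a[125:250,135:345],None,fx=3.8,fy=3.8,interpolation=cv2.INTER_CUBIC))
cv2.imwrite("pics/top1b.png",cv2.resize(a[190:250,140:240],None,fx=8,fy=8,interpolation=cv2.INTER_CUBIC))
cv2.imwrite("pics/top1c.png",cv2.resize(a[155:235,285:385],None,fx=7,fy=7,interpolation=cv2.INTER_CUBIC))
```

```text
t 7.9 q [-1.7295  1.0191  0.2187  0.1653  1.3315 -1.8508] tcp [-0.0123 -1.0793  0.3569] grasp [-0.0136 -1.0687  0.3727] F [-0.1281  1.825   0.0571] gap 0.9975661535789392
tilt 34.094058671827696 az -82.52118112509469 yaxis [0.9916 0.1292 0.0006] x [-0.1067  0.8212 -0.5606] z [ 0.073  -0.5558 -0.8281]
stand teal 176 px [245.4375 145.0341] world c [ 0.662  -0.0057  0.07  ] [ 0.6624 -0.0055] size [0.0254 0.0657] az -79.8149256864353
```

View pics/top1b.png

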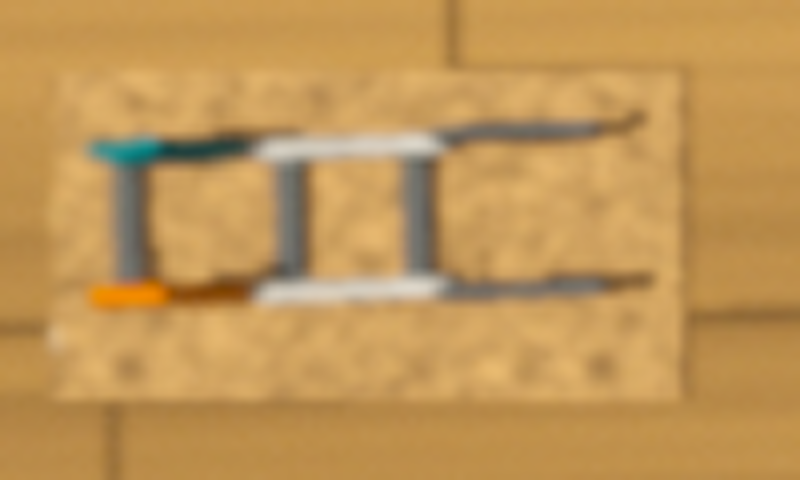

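View pics/top1c.png

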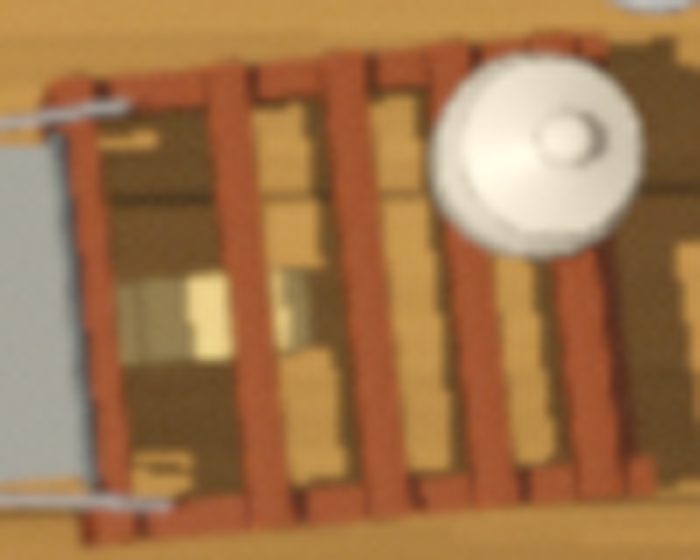

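Run:
```python
from h import *
import pickle; d,e=pickle.load(open("tv.pkl","rb"))
zb=lambda x,y:(140+(x+.5)/8-.5,190+(y+.5)/8-.5)
zc=lambda x,y:(285+(x+.5)/7-.5,155+(y+.5)/7-.5)
print("mat",onz(d,[zb(54,68),zb(685,68),zb(683,400),zb(50,402)],.003))
print("bars ctr",onz(d,[zb(130,218),zb(291,216),zb(419,214)],.012))
print("rail ends z12 (bars ends) ",onz(d,[zb(250,150),zb(450,142),zb(250,296),zb(450,286)],.012))
print("plates top",onz(d,[zb(90,150),zb(160,150),zb(90,295),zb(165,294)],.067))
print("prop up",onz(d,[zc(125,283),zc(308,266)],.036),"low",onz(d,[zc(125,362),zc(312,345)],.036))
print("cam top centre",-np.array(d["R"]).T@d["t"])
b=e["pixels"]
cv2.imwrite("pics/side1a.png",cv2.resize(b[150:220,170:270],None,fx=8,fy=8,interpolation=cv2.INTER_CUBIC))
cv2.imwrite("pics/side1b.png",cv2.resize(b[200:300,220:350],None,fx=6,fy=6,interpolation=cv2.INTER_CUBIC))
```

```text
mat [[0.5122 0.3138 0.003 ]
 [0.507  0.0633 0.003 ]
 [0.3763 0.0661 0.003 ]
 [0.3803 0.3157 0.003 ]]
bars ctr [[0.4517 0.2817 0.012 ]
 [0.4512 0.2182 0.012 ]
 [0.451  0.1679 0.012 ]]
rail ends z12 (bars ends)  [[0.4775 0.2342 0.012 ]
 [0.479  0.1554 0.012 ]
 [0.4202 0.2346 0.012 ]
 [0.4226 0.156  0.012 ]]
plates top [[0.4752 0.2847 0.067 ]
 [0.4746 0.258  0.067 ]
 [0.4203 0.2848 0.067 ]
 [0.4201 0.2564 0.067 ]]
prop up [[ 0.5087 -0.1777  0.036 ]
 [ 0.5145 -0.2586  0.036 ]] low [[ 0.4738 -0.1768  0.036 ]
 [ 0.4795 -0.2593  0.036 ]]
cam top centre [ 0.3806 -0.0466  1.4978]
```

View pics/side1a.png

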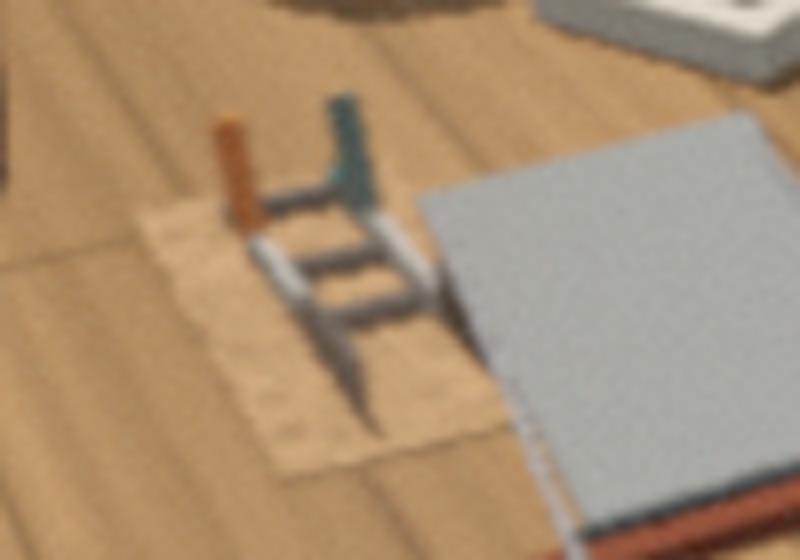

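View pics/side1b.png

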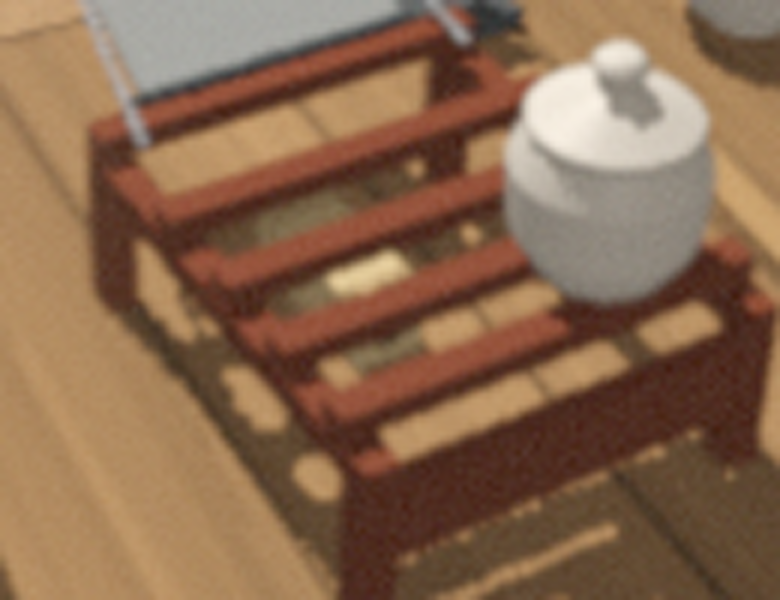

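Emit:
{"op": "servo_tool", "data": {
  "increments": [
    {"hand": 0, "travel": [-42, -26, 0], "yaw": 0},
    {"hand": 0, "travel": [-42, -26, 0], "yaw": 0},
    {"hand": 0, "travel": [-42, -26, 0], "yaw": 0},
    {"hand": 0, "travel": [-42, -26, 0], "yaw": 0}
  ]
}}

```text
t: 8.4
tcp_pos: [-0.084, -1.0895, 0.4062]
tool_rot: [0.621, 0.704, -0.236, 0.252]
force: [-0.1, -0.1, -0.3]
finger_gap: 1.001
```

```bash
python3 -c "
from h import *
st()"
```

```text
t 8.4 q [-1.8076  0.9866  0.2183  0.2244  1.2667 -1.9251] tcp [-0.084  -1.0895  0.4062] grasp [-0.0851 -1.0772  0.4206] F [-0.0846 -0.0837 -0.3356] gap 1.0009258361574231
tilt 40.40589838556281 az -84.45039162035076 yaxis [ 0.9929  0.1179 -0.0182] x [-0.1015  0.7549 -0.6479] z [ 0.0627 -0.6452 -0.7615]
```

Emit:
{"op": "servo_tool", "data": {
  "increments": [
    {"hand": 0, "travel": [0, 0, 0], "yaw": 1.6},
    {"hand": 0, "travel": [28, 29, -23], "yaw": 0},
    {"hand": 0, "travel": [28, 29, -23], "yaw": 0},
    {"hand": 0, "travel": [28, 29, -23], "yaw": 0},
    {"hand": 0, "travel": [28, 29, -23], "yaw": 0},
    {"hand": 0, "travel": [28, 29, -23], "yaw": 0},
    {"hand": 0, "travel": [28, 29, -23], "yaw": 0},
    {"hand": 0, "travel": [28, 29, -23], "yaw": 0},
    {"hand": 0, "travel": [28, 29, -23], "yaw": 0},
    {"hand": 0, "travel": [28, 29, -23], "yaw": 0},
    {"hand": 0, "travel": [28, 29, -23], "yaw": 0},
    {"hand": 0, "travel": [28, 29, -23], "yaw": 0},
    {"hand": 0, "travel": [28, 29, -23], "yaw": 0},
    {"hand": 0, "travel": [28, 29, -23], "yaw": 0},
    {"hand": 0, "travel": [28, 29, -23], "yaw": 0},
    {"hand": 0, "travel": [28, 29, -23], "yaw": 0},
    {"hand": 0, "travel": [28, 29, -23], "yaw": 0},
    {"hand": 0, "travel": [28, 29, -23], "yaw": 0}
  ]
}}

```text
t: 10.2
tcp_pos: [0.3456, -0.4329, 0.3974]
tool_rot: [0.631, 0.695, -0.23, 0.256]
force: [0.6, 0.0, -0.3]
finger_gap: 1.0
```

```bash
cat >> h.py <<'E'
def plan(*wp):
    "print tool-axis mm for legs from current TCP through world waypoints"
    s,R=st(); p=s["tcp_pos"]
    for w in wp:
        w=np.array(w); m=R.T@(w-p)*1e3; n=np.linalg.norm(m); k=int(np.ceil(n/48)); print(w,"tool mm",m,"len",n,"rows",k,m/k); p=w
E
python3 -c "
from h import *
plan((.443,.3265,.25),(.443,.3265,.119),(.4511,.2426,.020))"
```

```text
t 10.2 q [-0.9153  0.0982  1.8051 -0.561   0.6935 -0.6743] tcp [ 0.3456 -0.4329  0.3974] grasp [ 0.3444 -0.4207  0.4119] F [ 0.6194  0.0434 -0.3   ] gap 1.0001834301173456
tilt 40.30397217646953 az -84.1648776735211 yaxis [0.9953 0.0972 0.0038] x [-0.0717  0.7593 -0.6468] z [ 0.0658 -0.6435 -0.7626]
[0.443  0.3265 0.25  ] tool mm [ 664.9693  170.1731 -369.8866] len 779.7173600959125 rows 17 [ 39.1158  10.0102 -21.758 ]
[0.443  0.3265 0.119 ] tool mm [84.7349 -0.4989 99.9037] len 131.0 rows 3 [28.245  -0.1663 33.3012]
[0.4511 0.2426 0.02  ] tool mm [ -0.2459  -0.4703 130.0213] len 130.0223826885202 rows 3 [-0.082  -0.1568 43.3404]
```

Emit:
{"op": "servo_tool", "data": {
  "increments": [
    {"hand": 0, "travel": [39, 15, -22], "yaw": 0},
    {"hand": 0, "travel": [39, 15, -22], "yaw": 0},
    {"hand": 0, "travel": [39, 15, -22], "yaw": 0},
    {"hand": 0, "travel": [39, 15, -22], "yaw": 0},
    {"hand": 0, "travel": [39, 15, -22], "yaw": 0},
    {"hand": 0, "travel": [39, 15, -22], "yaw": 0},
    {"hand": 0, "travel": [39, 15, -22], "yaw": 0},
    {"hand": 0, "travel": [39, 15, -22], "yaw": 0},
    {"hand": 0, "travel": [39, 6, -22], "yaw": 0},
    {"hand": 0, "travel": [39, 6, -22], "yaw": 0},
    {"hand": 0, "travel": [39, 6, -22], "yaw": 0},
    {"hand": 0, "travel": [39, 6, -22], "yaw": 0},
    {"hand": 0, "travel": [39, 6, -22], "yaw": 0},
    {"hand": 0, "travel": [39, 5, -22], "yaw": 0},
    {"hand": 0, "travel": [39, 5, -22], "yaw": 0},
    {"hand": 0, "travel": [39, 5, -22], "yaw": 0},
    {"hand": 0, "travel": [39, 5, -20], "yaw": 0}
  ]
}}

```text
t: 11.9
tcp_pos: [0.4404, 0.3277, 0.2527]
tool_rot: [0.631, 0.696, -0.229, 0.255]
force: [1.4, -0.8, -1.1]
finger_gap: 0.998
```

```bash
python3 -c "
from h import *
plan((.443,.3265,.119),(.4511,.2426,.020))"
```

```text
t 11.9 q [ 0.7212  0.6369  1.3647 -0.5525  1.5908  0.7423] tcp [0.4404 0.3277 0.2527] grasp [0.4392 0.3399 0.2673] F [ 1.4203 -0.7614 -1.0694] gap 0.9979922723153399
tilt 40.09805859329919 az -84.12501905067037 yaxis [0.9951 0.0984 0.0033] x [-0.0731  0.7614 -0.6441] z [ 0.0659 -0.6407 -0.7649]
[0.443  0.3265 0.119 ] tool mm [ 85.0374   2.0005 103.2277] len 133.7584878075646 rows 3 [28.3458  0.6668 34.4092]
[0.4511 0.2426 0.02  ] tool mm [ -0.7129  -0.5267 130.0194] len 130.02238268852022 rows 3 [-0.2376 -0.1756 43.3398]
```

Emit:
{"op": "servo_tool", "data": {
  "increments": [
    {"hand": 0, "travel": [28, 1, 35], "yaw": 0},
    {"hand": 0, "travel": [28, 1, 35], "yaw": 0},
    {"hand": 0, "travel": [29, 0, 33], "yaw": 0},
    {"hand": 0, "travel": [0, 0, 25], "yaw": 0},
    {"hand": 0, "travel": [0, 0, 25], "yaw": 0},
    {"hand": 0, "travel": [0, 0, 0], "yaw": 0}
  ]
}}

```text
t: 12.5
tcp_pos: [0.4445, 0.2895, 0.0788]
tool_rot: [0.631, 0.695, -0.233, 0.254]
force: [-0.6, 0.6, 0.2]
finger_gap: 0.998
```

```bash
python3 -c "
from h import *
plan((.4511,.2426,.020))
w=snap('wrist','w1')
print(proj(w,[[.4495-.032,.2587,.039],[.4495+.032,.2587,.039],[.4495,.2587,.039]]))"
```

```text
t 12.5 q [ 0.6713  0.8457  1.519  -0.6029  1.2717  0.9042] tcp [0.4445 0.2895 0.0788] grasp [0.4433 0.3018 0.0933] F [-0.6116  0.5941  0.2284] gap 0.997942858261809
tilt 40.36238396271819 az -84.74120846908326 yaxis [ 0.9954  0.0959 -0.0036] x [-0.0754  0.7582 -0.6476] z [ 0.0594 -0.6449 -0.762 ]
[0.4511 0.2426 0.02  ] tool mm [ 2.0014  2.3316 75.47  ] len 75.53249685634259 rows 2 [ 1.0007  1.1658 37.735 ]
[[213.1734 208.6822]
 [302.523  213.0806]
 [258.398  210.9179]]
```

View pics/w1.png

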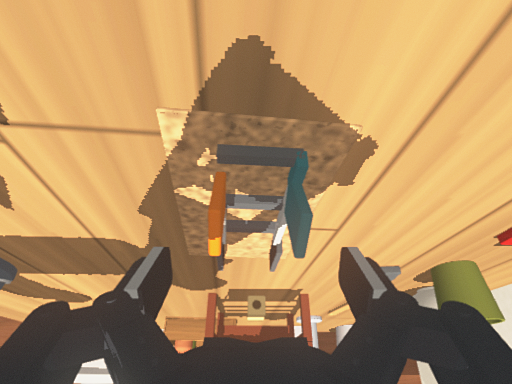

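Emit:
{"op": "servo_tool", "data": {
  "increments": [
    {"hand": 0, "travel": [0.7, 0.8, 25], "yaw": 0},
    {"hand": 0, "travel": [0.7, 0.8, 25], "yaw": 0},
    {"hand": 0, "travel": [0.6, 0.7, 25.5], "yaw": 0},
    {"hand": 0, "travel": [0, 0, 0], "yaw": 0},
    {"hand": 0.15, "travel": [0, 0, 0], "yaw": 0},
    {"hand": 0.25, "travel": [0, 0, 0], "yaw": 0},
    {"hand": 0.31, "travel": [0, 0, 0], "yaw": 0},
    {"hand": 0.31, "travel": [0, 0, 0], "yaw": 0},
    {"hand": 0.31, "travel": [0, 0, 0], "yaw": 0}
  ],
  "newtons": 30
}}

```text
t: 13.45
tcp_pos: [0.4564, 0.2474, 0.025]
tool_rot: [0.63, 0.696, -0.226, 0.257]
force: [2.8, 2.2, 5.7]
finger_gap: 0.691
```

```bash
python3 -c "
from h import *
st()
w=snap('wrist','w2');w=snap('side','s2')
w=cv2.imread('pics/s2.png');cv2.imwrite('pics/s2a.png',cv2.resize(w[120:270,150:300],None,fx=4,fy=4))"
```

```text
t 13.45 q [ 0.6073  0.9113  1.5917 -0.6802  1.1239  0.9639] tcp [0.4564 0.2474 0.025 ] grasp [0.455  0.2596 0.0395] F [2.7726 2.2324 5.6775] gap 0.6910066752384172
tilt 40.10196920813586 az -83.50014163801974 yaxis [0.9947 0.1024 0.0092] x [-0.0725  0.7615 -0.6441] z [ 0.0729 -0.64   -0.7649]
```

View pics/w2.png

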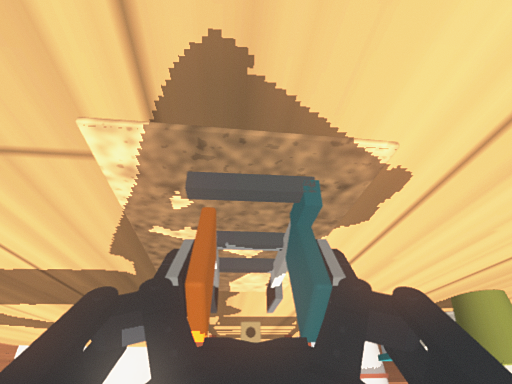

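View pics/s2a.png

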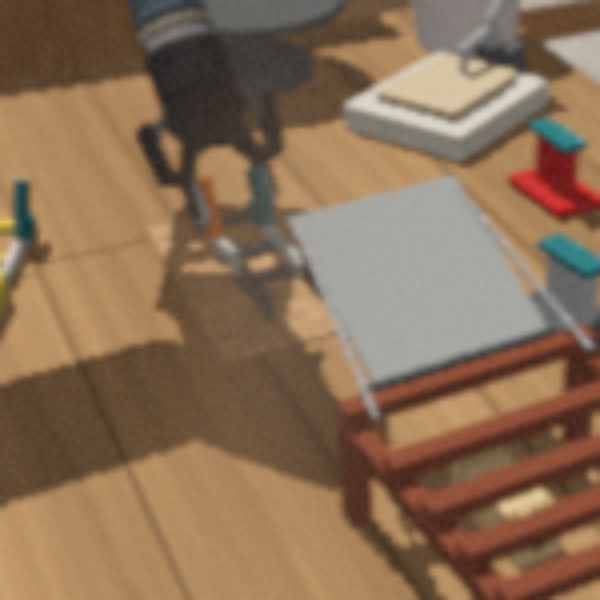

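Emit:
{"op": "servo_tool", "data": {
  "increments": [
    {"hand": 0.31, "travel": [-6, 0, -7], "yaw": 0},
    {"hand": 0.31, "travel": [-10, 0, -11], "yaw": 0},
    {"hand": 0.31, "travel": [-10, 0, -12], "yaw": 0},
    {"hand": 0.31, "travel": [0, 0, 0], "yaw": 0},
    {"hand": 0.31, "travel": [0, 0, 0], "yaw": 0}
  ]
}}

```text
t: 14.05
tcp_pos: [0.4532, 0.2447, 0.0624]
tool_rot: [0.631, 0.696, -0.229, 0.255]
force: [0.3, -0.1, -2.3]
finger_gap: 0.69
```

```bash
python3 -c "
from h import *
st()
w=snap('wrist','w3');e=snap('side','s3');d=snap('top','t3')
w=cv2.imread('pics/s3.png');cv2.imwrite('pics/s3a.png',cv2.resize(w[120:270,150:300],None,fx=4,fy=4,interpolation=cv2.INTER_CUBIC))
w=cv2.imread('pics/w3.png');cv2.imwrite('pics/w3a.png',cv2.resize(w[140:384,150:360],None,fx=3,fy=2.4,interpolation=cv2.INTER_CUBIC))
w=cv2.imread('pics/t3.png');cv2.imwrite('pics/t3a.png',cv2.resize(w[170:270,120:270],None,fx=5,fy=5,interpolation=cv2.INTER_CUBIC))"
```

```text
t 14.05 q [ 0.605   0.848   1.5987 -0.6594  1.172   0.9204] tcp [0.4532 0.2447 0.0624] grasp [0.4519 0.2568 0.0769] F [ 0.2809 -0.1436 -2.3313] gap 0.6897879725249688
tilt 40.128189784916366 az -84.1740718753993 yaxis [0.9951 0.0985 0.0025] x [-0.0737  0.761  -0.6445] z [ 0.0654 -0.6412 -0.7646]
```

View pics/w3a.png

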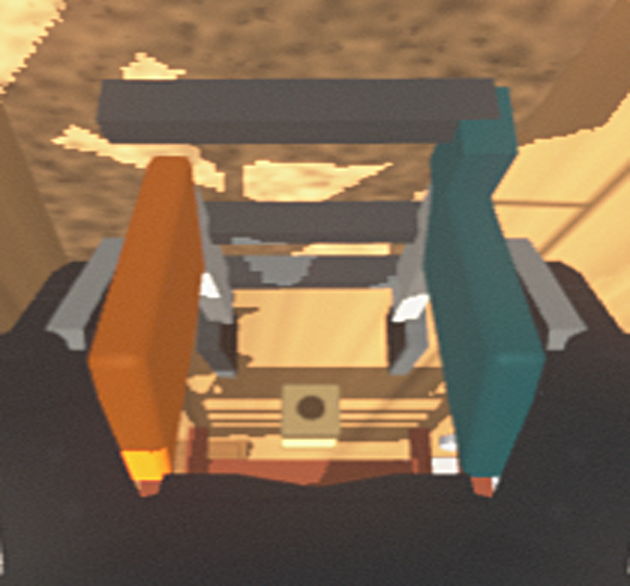

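View pics/s3a.png

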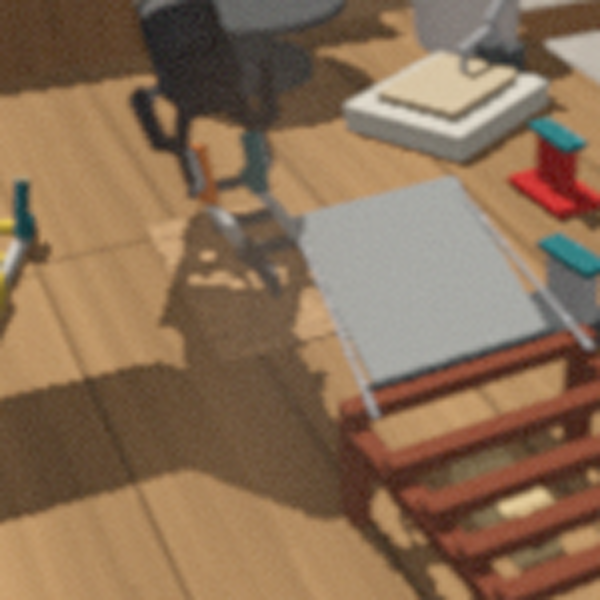

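View pics/t3a.png

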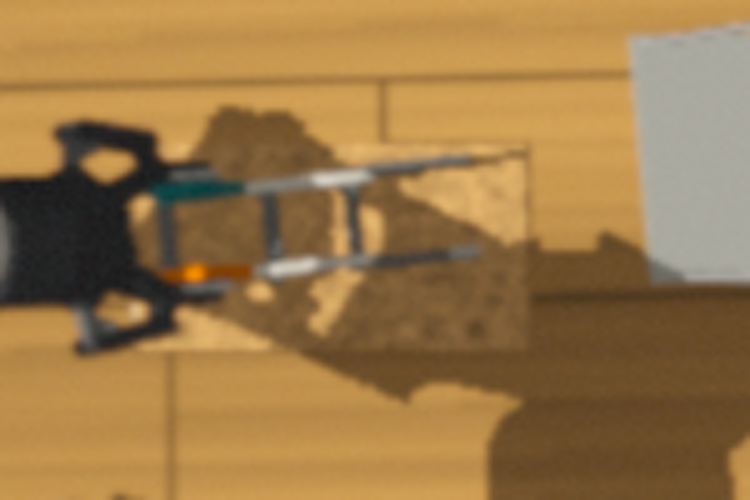

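```bash
python3 -c "
from h import *
s,R=st()
d=snap('top')
z=lambda x,y:(120+(x+.5)/5-.5,170+(y+.5)/5-.5)
P=onz(d,[z(167,232),z(272,224),z(354,219)],.049)
print(P)
print('tips',onz(d,[z(470,158),z(478,252)],.068))
T=s['tcp_pos']
for p in P: print('rel tcp world',p-T)
# wrist rear bar: top-back corners & others for height check
w=snap('wrist'); q=lambda x,y:(150+(x+.5)/3-.5,140+(y+.5)/2.4-.5)
for zz in (.045,.049,.053): print(zz,onz(w,[q(100,80),q(497,80),q(213,202),q(416,202)],zz))
print('prop face hole',onz(w,[q(311,407)],.018),'prop face corners bottom',onz(w,[q(283,440),q(339,440)],.0),'top',onz(w,[q(283,386),q(339,386)],.036))
"
```

```text
t 14.2 q [ 0.6048  0.8502  1.5992 -0.6597  1.1722  0.9204] tcp [0.4526 0.2441 0.0612] grasp [0.4514 0.2563 0.0758] F [ 0.026   0.4907 -2.8812] gap 0.6967102018726055
tilt 40.218349303848704 az -84.33880057273598 yaxis [0.9951 0.0984 0.0002] x [-0.075   0.7599 -0.6457] z [ 0.0637 -0.6426 -0.7636]
[[0.4526 0.2822 0.049 ]
 [0.4562 0.2175 0.049 ]
 [0.4583 0.1672 0.049 ]]
tips [[0.4927 0.0937 0.068 ]
 [0.4358 0.0897 0.068 ]]
rel tcp world [-0.      0.0381 -0.0122]
rel tcp world [ 0.0036 -0.0265 -0.0122]
rel tcp world [ 0.0056 -0.0769 -0.0122]
0.045 [[0.4163 0.2879 0.045 ]
 [0.4743 0.2936 0.045 ]
 [0.4327 0.2386 0.045 ]
 [0.4723 0.2425 0.045 ]]
0.049 [[0.4174 0.2935 0.049 ]
 [0.4724 0.2989 0.049 ]
 [0.433  0.2468 0.049 ]
 [0.4705 0.2505 0.049 ]]
0.053 [[0.4185 0.2992 0.053 ]
 [0.4704 0.3043 0.053 ]
 [0.4332 0.2551 0.053 ]
 [0.4687 0.2586 0.053 ]]
prop face hole [[ 0.4902 -0.1712  0.018 ]] prop face corners bottom [[ 0.4924 -0.4727  0.    ]
 [ 0.5437 -0.4675  0.    ]] top [[ 0.4627 -0.0115  0.036 ]
 [ 0.4877 -0.009   0.036 ]]
```

```bash
python3 -c "
from h import *
d=snap('top','t4');e=snap('side','s4')
z=lambda x,y:(120+(x+.5)/5-.5,170+(y+.5)/5-.5)
zs=lambda x,y:(150+(x+.5)/4-.5,120+(y+.5)/4-.5)
print('R tip',tri(d,[z(478,252)],e,[zs(278,288)]))
b=e['pixels'];cv2.imwrite('pics/s4a.png',cv2.resize(b[145:200,185:240],None,fx=10,fy=10,interpolation=cv2.INTER_CUBIC))
a=d['pixels'];cv2.imwrite('pics/t4a.png',cv2.resize(a[190:235,140:230],None,fx=8,fy=8,interpolation=cv2.INTER_CUBIC))
"
```

```text
R tip (array([0.4367, 0.0925, 0.0388]), np.float64(0.0004932384664189953))
```

View pics/s4a.png

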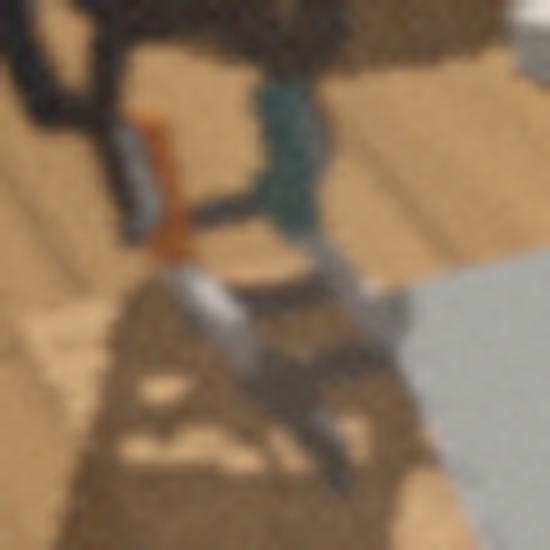

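View pics/t4a.png

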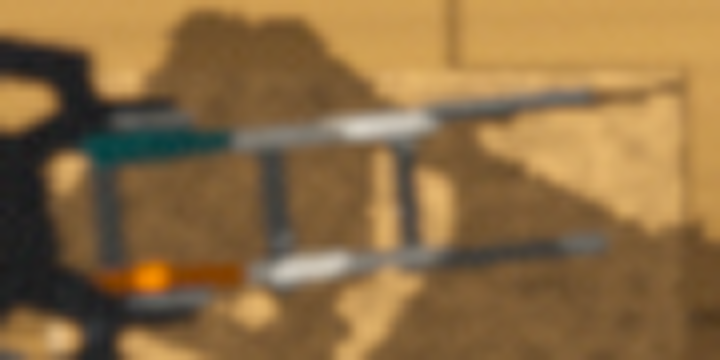

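```bash
python3 -c "
from h import *
s,R=st()
e=snap('side');d=snap('top')
P=lambda c,X,o,f:((proj(c,X)-np.array(o)+.5)*f-.5)
zt=lambda x,y:(140+(x+.5)/8-.5,190+(y+.5)/8-.5)
t=onz(d,[zt(603,243)],.066)[0];print(t)
for zz in(.035,.041,.047,.060,.066,.072): print(zz,P(e,[[t[0],t[1],zz]],(185,145),10))
b=onz(d,[zt(107,270),zt(107,165),zt(275,240),zt(275,155),zt(407,245),zt(405,145)],.049);print(b)
m=[(b[0]+b[1])/2,(b[2]+b[3])/2,(b[4]+b[5])/2]
for p in m:
  for zz in (.041,.049,.057): print(p[:2],zz,P(e,[[p[0],p[1],zz]],(185,145),10))
"
```

```text
t 14.4 q [ 0.6047  0.8505  1.5989 -0.6599  1.1723  0.9204] tcp [0.4528 0.2441 0.0612] grasp [0.4516 0.2563 0.0757] F [-0.0476  0.656  -2.9312] gap 0.6955957435734722
tilt 40.233975019115775 az -84.33491168036359 yaxis [0.9951 0.0985 0.0001] x [-0.0751  0.7597 -0.6459] z [ 0.0638 -0.6428 -0.7634]
[0.4361 0.0906 0.066 ]
0.035 [[347.3147 483.3817]]
0.041 [[346.2786 467.986 ]]
0.047 [[345.2387 452.5161]]
0.06 [[342.9724 418.7416]]
0.066 [[341.9205 403.0342]]
0.072 [[340.8647 387.251 ]]
[[0.4302 0.2824 0.049 ]
 [0.4704 0.2823 0.049 ]
 [0.4404 0.2178 0.049 ]
 [0.473  0.2176 0.049 ]
 [0.4375 0.1672 0.049 ]
 [0.4758 0.1677 0.049 ]]
[0.4503 0.2824] 0.041 [[209.6747 222.1566]]
[0.4503 0.2824] 0.049 [[208.0904 203.1645]]
[0.4503 0.2824] 0.057 [[206.5    184.0683]]
[0.4567 0.2177] 0.041 [[281.3356 292.254 ]]
[0.4567 0.2177] 0.049 [[279.8891 272.7571]]
[0.4567 0.2177] 0.057 [[278.4366 253.1481]]
[0.4566 0.1674] 0.041 [[327.4739 353.4414]]
[0.4566 0.1674] 0.049 [[326.1135 333.5253]]
[0.4566 0.1674] 0.057 [[324.7471 313.4898]]
```

```bash
python3 -c "
from h import *
plan((.4764,.0172,.034),(.4822,-.0626,.034))"
```

```text
t 14.5 q [ 0.6048  0.8503  1.5988 -0.6599  1.1724  0.9204] tcp [0.4529 0.2442 0.0613] grasp [0.4516 0.2564 0.0758] F [-0.815  -0.2772 -3.7124] gap 0.6904004047116715
tilt 40.22566792769656 az -84.3129665196503 yaxis [0.9951 0.0985 0.0005] x [-0.0749  0.7598 -0.6458] z [ 0.064  -0.6426 -0.7635]
[0.4764 0.0172 0.034 ] tool mm [-156.5709    1.0495  168.2018] len 229.79858961449494 rows 5 [-31.3142   0.2099  33.6404]
[ 0.4822 -0.0626  0.034 ] tool mm [-61.0683  -2.0917  51.6523] len 80.01049931102794 rows 2 [-30.5342  -1.0458  25.8262]
```

Emit:
{"op": "servo_tool", "data": {
  "increments": [
    {"hand": 0.31, "travel": [-19.5, 0, 21], "yaw": 0},
    {"hand": 0.31, "travel": [-19.5, 0, 21], "yaw": 0},
    {"hand": 0.31, "travel": [-19.5, 0, 21], "yaw": 0},
    {"hand": 0.31, "travel": [-19.5, 0, 21], "yaw": 0},
    {"hand": 0.31, "travel": [-19.5, 0, 21], "yaw": 0},
    {"hand": 0.31, "travel": [-19.5, 0, 21], "yaw": 0},
    {"hand": 0.31, "travel": [-19.5, 0, 21], "yaw": 0},
    {"hand": 0.31, "travel": [-19.5, 1, 21], "yaw": 0},
    {"hand": 0.31, "travel": [0, 0, 0], "yaw": 0},
    {"hand": 0.31, "travel": [0, 0, 0], "yaw": 0}
  ]
}}

```text
t: 15.5
tcp_pos: [0.4765, 0.0172, 0.0341]
tool_rot: [0.631, 0.695, -0.231, 0.255]
force: [0.1, 0.0, -2.2]
finger_gap: 0.695
```

```bash
python3 -c "
from h import *
plan((.4822,-.0626,.034))
w=snap('wrist','w5');e=snap('side','s5')
w=cv2.imread('pics/s5.png');cv2.imwrite('pics/s5a.png',cv2.resize(w[120:300,180:360],None,fx=3.3,fy=3.3,interpolation=cv2.INTER_CUBIC))
w=cv2.imread('pics/w5.png');cv2.imwrite('pics/w5a.png',cv2.resize(w[140:384,150:360],None,fx=3,fy=2.4,interpolation=cv2.INTER_CUBIC))"
```

```text
t 15.5 q [ 0.2038  0.8429  1.8891 -1.0524  0.8323  1.0072] tcp [0.4765 0.0172 0.0341] grasp [0.4753 0.0294 0.0486] F [ 0.115   0.0107 -2.1545] gap 0.6945705519961617
tilt 40.235890645565455 az -84.3740760520148 yaxis [0.9953 0.0969 0.001 ] x [-0.0734  0.7599 -0.6459] z [ 0.0633 -0.6428 -0.7634]
[ 0.4822 -0.0626  0.034 ] tool mm [-60.9666  -2.0432  51.774 ] len 80.0102815410901 rows 2 [-30.4833  -1.0216  25.887 ]
```

View pics/w5a.png

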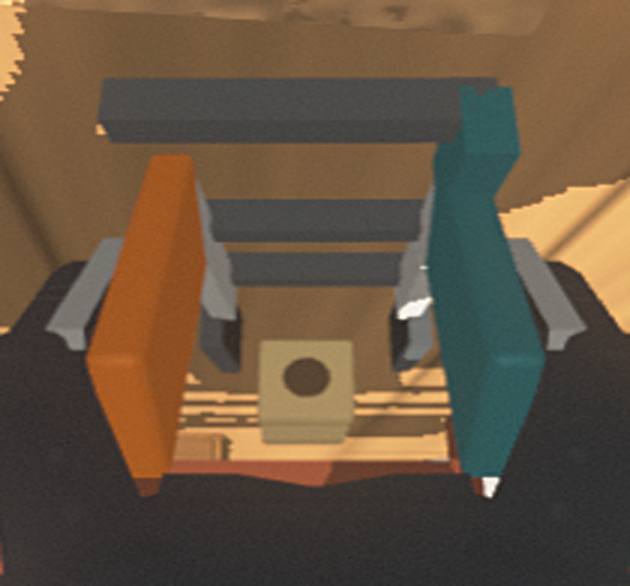

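View pics/s5a.png

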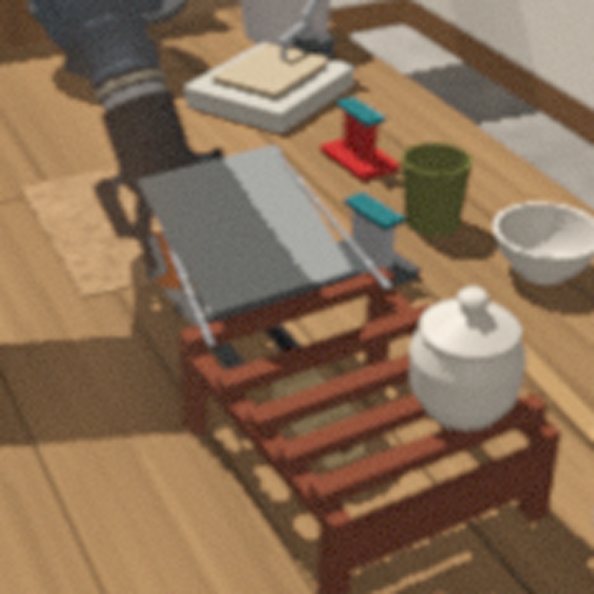

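Emit:
{"op": "servo_tool", "data": {
  "increments": [
    {"hand": 0.31, "travel": [-10.5, -0.5, 9], "yaw": 0},
    {"hand": 0.31, "travel": [-10.5, -0.5, 9], "yaw": 0},
    {"hand": 0.31, "travel": [-10.5, -0.5, 9], "yaw": 0},
    {"hand": 0.31, "travel": [-10.5, -0.5, 9], "yaw": 0},
    {"hand": 0.31, "travel": [-10.5, -0.5, 9], "yaw": 0},
    {"hand": 0.31, "travel": [0, 0, 0], "yaw": 0}
  ]
}}

```text
t: 16.2
tcp_pos: [0.4808, -0.0522, 0.0338]
tool_rot: [0.631, 0.696, -0.231, 0.255]
force: [-0.6, 0.2, -1.1]
finger_gap: 0.692
```

```bash
python3 -c "
from h import *
plan((.4822,-.0626,.034))
w=snap('wrist','w6');e=snap('side','s6')
w=cv2.imread('pics/s6.png');cv2.imwrite('pics/s6a.png',cv2.resize(w[120:300,180:360],None,fx=3.3,fy=3.3,interpolation=cv2.INTER_CUBIC))
w=cv2.imread('pics/w6.png');cv2.imwrite('pics/w6a.png',cv2.resize(w[140:384,150:360],None,fx=3,fy=2.4,interpolation=cv2.INTER_CUBIC))"
```

```text
t 16.2 q [ 0.059   0.8392  1.9413 -1.2073  0.7623  1.0357] tcp [ 0.4808 -0.0522  0.0338] grasp [ 0.4796 -0.04    0.0483] F [-0.5531  0.2272 -1.1058] gap 0.6924669722117915
tilt 40.23767534217382 az -84.32395231257978 yaxis [0.9952 0.0977 0.001 ] x [-0.0739  0.7598 -0.646 ] z [ 0.0639 -0.6428 -0.7634]
[ 0.4822 -0.0626  0.034 ] tool mm [-8.1096  0.3879  6.5933] len 10.45881713400585 rows 1 [-8.1096  0.3879  6.5933]
```

View pics/w6a.png

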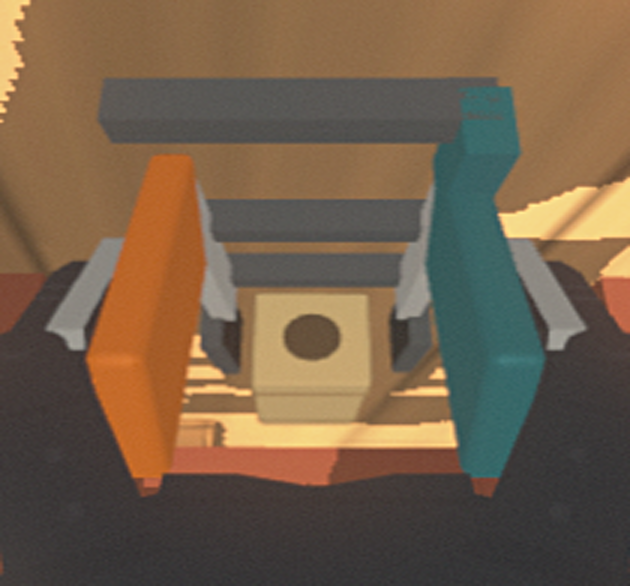

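View pics/s6a.png

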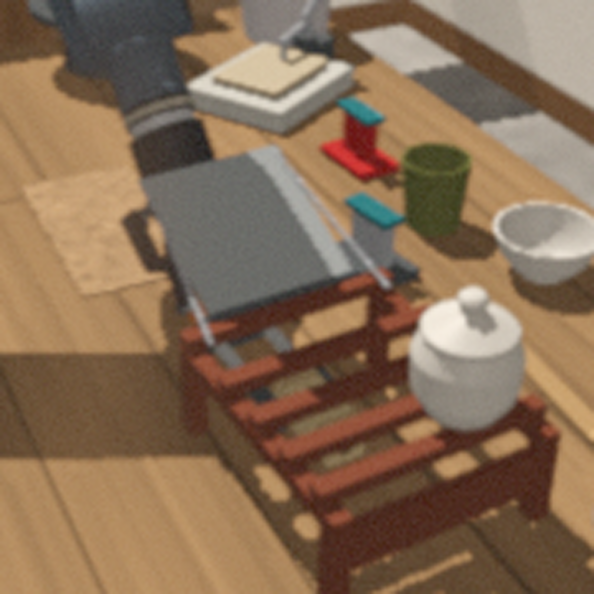

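Emit:
{"op": "servo_tool", "data": {
  "increments": [
    {"hand": 0.31, "travel": [-3, 0, 2.6], "yaw": 0},
    {"hand": 0.36, "travel": [0, 0, 0], "yaw": 0},
    {"hand": 0.42, "travel": [0, 0, 0], "yaw": 0},
    {"hand": 0.48, "travel": [0, 0, 0], "yaw": 0},
    {"hand": 0.55, "travel": [0, 0, 0], "yaw": 0},
    {"hand": 0.7, "travel": [0, 0, 0], "yaw": 0},
    {"hand": 0.7, "travel": [0, 0, 0], "yaw": 0},
    {"hand": 0.7, "travel": [0, 0, 0], "yaw": 0}
  ],
  "newtons": 42
}}

```text
t: 17.1
tcp_pos: [0.4812, -0.055, 0.0338]
tool_rot: [0.63, 0.696, -0.23, 0.255]
force: [0.2, 3.6, 1.4]
finger_gap: 0.498
```

```bash
python3 -c "
from h import *
st()
w=snap('wrist','w7')
w=cv2.imread('pics/w7.png');cv2.imwrite('pics/w7a.png',cv2.resize(w[140:384,150:360],None,fx=3,fy=2.4,interpolation=cv2.INTER_CUBIC))"
```

```text
t 17.1 q [ 0.0529  0.839   1.943  -1.2147  0.759   1.0366] tcp [ 0.4812 -0.055   0.0338] grasp [ 0.48   -0.0428  0.0483] F [0.2179 3.6106 1.4337] gap 0.4980282576930739
tilt 40.22053808345613 az -84.24189219690987 yaxis [0.9951 0.0989 0.0013] x [-0.0747  0.7599 -0.6457] z [ 0.0648 -0.6425 -0.7636]
```

View pics/w7a.png

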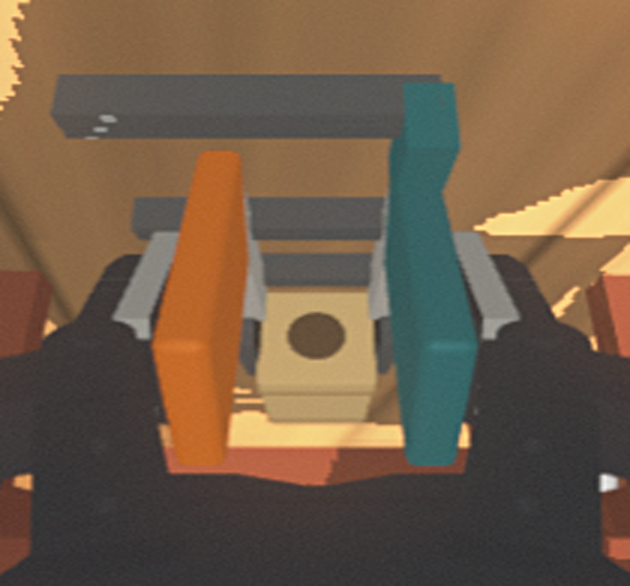

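Emit:
{"op": "servo_tool", "data": {
  "increments": [
    {"hand": 0.7, "travel": [-2, 0, -2], "yaw": 0},
    {"hand": 0.7, "travel": [-3, 0, -4], "yaw": 0},
    {"hand": 0.7, "travel": [10, 0.3, -8.4], "yaw": 0},
    {"hand": 0.7, "travel": [20, 0.7, -17], "yaw": 0},
    {"hand": 0.7, "travel": [20, 0.7, -17], "yaw": 0},
    {"hand": 0.7, "travel": [20, 0.7, -17], "yaw": 0},
    {"hand": 0.7, "travel": [20, 0.7, -17], "yaw": 0},
    {"hand": 0.7, "travel": [20, 0.7, -17], "yaw": 0},
    {"hand": 0.7, "travel": [20, 0.7, -17], "yaw": 0},
    {"hand": 0.7, "travel": [20, 0.7, -17], "yaw": 0},
    {"hand": 0.7, "travel": [10, 0.3, -8.5], "yaw": 0},
    {"hand": 0.7, "travel": [0, 0, 0], "yaw": 0}
  ]
}}

```text
t: 18.35
tcp_pos: [0.4661, 0.1568, 0.0415]
tool_rot: [0.63, 0.697, -0.229, 0.255]
force: [-0.5, -0.1, -5.4]
finger_gap: 0.497
```

```bash
python3 -c "
from h import *
st()
w=snap('wrist','w8');w=snap('side','s8')
w=cv2.imread('pics/s8.png');cv2.imwrite('pics/s8a.png',cv2.resize(w[120:270,150:300],None,fx=4,fy=4,interpolation=cv2.INTER_CUBIC))
w=cv2.imread('pics/w8.png');cv2.imwrite('pics/w8a.png',cv2.resize(w[140:384,150:360],None,fx=3,fy=2.4,interpolation=cv2.INTER_CUBIC))"
```

```text
t 18.35 q [ 0.4631  0.853   1.7291 -0.7901  1.0142  0.9493] tcp [0.4661 0.1568 0.0415] grasp [0.4648 0.169  0.056 ] F [-0.4619 -0.0657 -5.3517] gap 0.4969509189930083
tilt 40.10189291002729 az -84.00333961128572 yaxis [0.9948 0.1016 0.0025] x [-0.0761  0.7611 -0.6441] z [ 0.0673 -0.6406 -0.7649]
```

View pics/w8a.png

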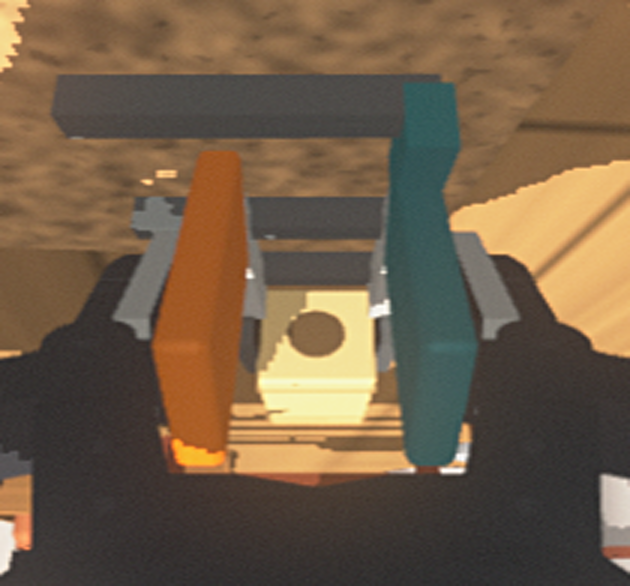

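View pics/s8a.png

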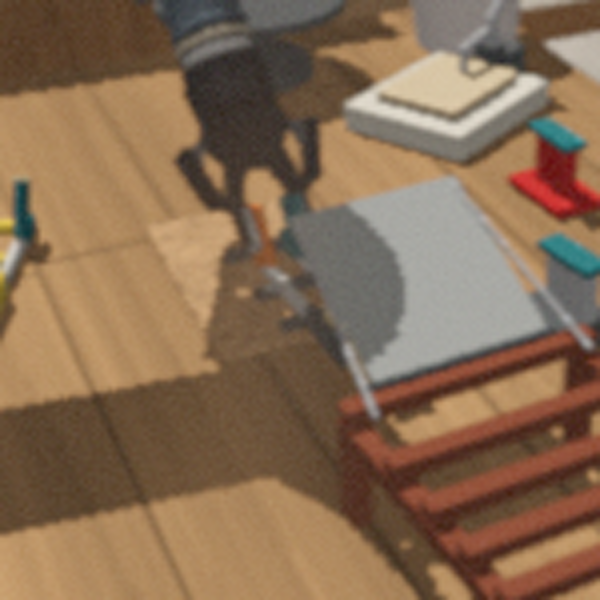

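Run:
```python
from h import *
import pickle; d,e=pickle.load(open("tv.pkl","rb"))
for nm,c in (("top",d),("side",e)):
    hsv=cv2.cvtColor(c["pixels"],cv2.COLOR_BGR2HSV)
    m=cv2.inRange(hsv,np.array((80,100,60)),np.array((105,255,255)))
    n,l,s,cc=cv2.connectedComponentsWithStats(m)
    for i in range(1,n):
        if s[i,4]>40:
            p=np.argwhere(l==i)[:,::-1].astype(float); w=onz(c,p,.07)[:,:2]
            mu=w.mean(0);u,sv,vt=np.linalg.svd(w-mu); print(nm,cc[i],s[i,4],"c",mu,"az",np.degrees(np.arctan2(*(vt[0]*np.sign(vt[0][0]))[::-1])),"ext",np.ptp((w-mu)@vt.T,axis=0))
a=d["pixels"][130:170,220:275];cv2.imwrite("pics/stz.png",cv2.resize(a,None,fx=14,fy=14,interpolation=cv2.INTER_CUBIC))
```

```text
top [176.557  114.1745] 149 c [0.763  0.2042] az -86.60072602650801 ext [0.0592 0.024 ]
top [245.5106 145.1702] 188 c [ 0.6616 -0.0059] az -81.9979101387818 ext [0.0665 0.027 ]
top [456.9293 227.0217] 184 c [ 0.3993 -0.6372] az -9.280480143038178 ext [0.0487 0.0508]
top [417.4696 227.8261] 115 c [ 0.3995 -0.5176] az -0.36117081596829603 ext [0.0392 0.0356]
side [288.4545 153.1818] 44 c [0.7571 0.1984] az -86.41768255063195 ext [0.0661 0.0228]
side [293.0548 183.6986] 73 c [ 0.6571 -0.0137] az -83.68309531234061 ext [0.0639 0.0255]
side [301.5238 336.2381] 42 c [ 0.3794 -0.5411] az 29.641261287526557 ext [0.0283 0.0143]
side [313.4857 343.7   ] 70 c [ 0.3912 -0.5659] az -88.35934077926366 ext [0.0412 0.0311]
side [305.3412 354.0588] 85 c [ 0.3655 -0.5791] az -72.17065632080303 ext [0.04   0.0259]
side [334.3125 379.    ] 64 c [ 0.3852 -0.6457] az 66.01961544117103 ext [0.0239 0.0157]
```

View pics/stz.png

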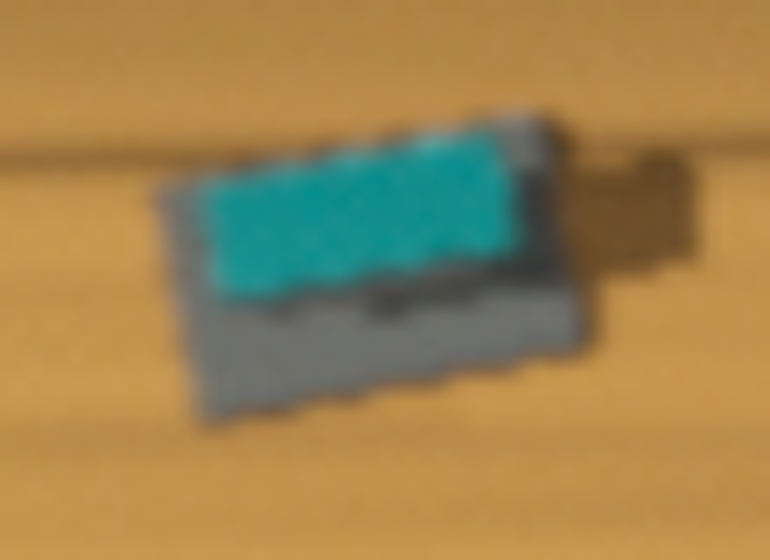

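```bash
cat >> h.py <<'E'
Rg=np.array([[-.0747,.9951,.0648],[.7599,.0989,-.6425],[-.6457,.0013,-.7636]])
rp=Rg.T@np.array([.0124,-.160,-.0338])
E
python3 -c "
from h import *
s,R=st()
R2=R@Ro.from_euler('z',-3,degrees=True).as_matrix()
print('prop now',s['tcp_pos']+R@rp)
T=np.array([.6617,-.0058,.070])-R2@rp
print('R2',R2,'T',T, 'prop axis az', np.degrees(np.arctan2(*(R2@Rg.T@np.array([.0713,-.9975,0]))[[1,0]])),(R2@Rg.T@np.array([.0713,-.9975,0])), 'prop y',R2@Rg.T@np.array([.9975,.0713,0]))
plan((.462,.22,.06),(T[0],.22,.135),T+[0,0,.015])"
```

```text
t 18.45 q [ 0.4597  0.8528  1.7317 -0.7916  1.0153  0.9493] tcp [0.4654 0.1541 0.0418] grasp [0.4642 0.1663 0.0563] F [ 0.1137  0.1035 -4.7472] gap 0.4981498617562337
tilt 40.24222509244324 az -84.32411129631897 yaxis [0.9951 0.0988 0.0001] x [-0.0754  0.7596 -0.646 ] z [ 0.0639 -0.6429 -0.7633]
prop now [ 0.4778 -0.0059  0.008 ]
R2 [[-0.1274  0.9898  0.0639]
 [ 0.7534  0.1384 -0.6429]
 [-0.6451 -0.0337 -0.7633]] T [0.6441 0.1537 0.1037] prop axis az -83.62495388893859 [ 0.111  -0.9939  0.0007] prop y [ 0.9933  0.111  -0.035 ]
t 18.45 q [ 0.4597  0.8528  1.7317 -0.7916  1.0153  0.9493] tcp [0.4654 0.1541 0.0418] grasp [0.4642 0.1663 0.0563] F [ 0.1137  0.1035 -4.7472] gap 0.4981498617562337
tilt 40.24222509244324 az -84.32411129631897 yaxis [0.9951 0.0988 0.0001] x [-0.0754  0.7596 -0.646 ] z [ 0.0639 -0.6429 -0.7633]
[0.462 0.22  0.06 ] tool mm [ 38.5184   3.1221 -56.4867] len 68.44089809564136 rows 2 [ 19.2592   1.561  -28.2433]
[0.6441 0.22   0.135 ] tool mm [-62.1794 181.2146 -45.6142] len 196.94071632163096 rows 5 [-12.4359  36.2429  -9.1228]
[0.6441 0.1537 0.1187] tool mm [-39.8085  -6.5493  55.0335] len 68.23704930294141 rows 2 [-19.9042  -3.2746  27.5168]
```

Emit:
{"op": "servo_tool", "data": {
  "increments": [
    {"hand": 0.7, "travel": [9.6, 0.8, -14.1], "yaw": 0},
    {"hand": 0.7, "travel": [9.6, 0.8, -14.1], "yaw": 0},
    {"hand": 0.7, "travel": [9.6, 0.8, -14.1], "yaw": 0},
    {"hand": 0.7, "travel": [9.6, 0.8, -14.1], "yaw": 0},
    {"hand": 0.7, "travel": [-7.8, 22.6, -5.7], "yaw": 0},
    {"hand": 0.7, "travel": [-7.8, 22.6, -5.7], "yaw": 0},
    {"hand": 0.7, "travel": [-7.8, 22.6, -5.7], "yaw": 0},
    {"hand": 0.7, "travel": [-7.8, 22.6, -5.7], "yaw": 0},
    {"hand": 0.7, "travel": [-7.8, 22.6, -5.7], "yaw": 0},
    {"hand": 0.7, "travel": [-7.8, 22.6, -5.7], "yaw": 0},
    {"hand": 0.7, "travel": [-7.8, 22.6, -5.7], "yaw": 0},
    {"hand": 0.7, "travel": [-7.8, 22.6, -5.7], "yaw": 0},
    {"hand": 0.7, "travel": [0, 0, 0], "yaw": -3},
    {"hand": 0.7, "travel": [0, 0, 0], "yaw": 0}
  ]
}}

```text
t: 19.85
tcp_pos: [0.6434, 0.2173, 0.1346]
tool_rot: [0.613, 0.711, -0.239, 0.247]
force: [-1.2, 0.8, -5.6]
finger_gap: 0.497
```

```bash
python3 -c "
from h import *
s,R=st()
T=np.array([.6617,-.0058,.070])-R@rp
plan(T+[0,0,.015])
w=snap('top','t9');e=snap('side','s9')
w=cv2.imread('pics/s9.png');cv2.imwrite('pics/s9a.png',cv2.resize(w[90:240,200:350],None,fx=4,fy=4,interpolation=cv2.INTER_CUBIC))
w=cv2.imread('pics/t9.png');cv2.imwrite('pics/t9a.png',cv2.resize(w[100:200,130:270],None,fx=5,fy=5,interpolation=cv2.INTER_CUBIC))"
```

```text
t 19.85 q [ 0.4287  0.8759  1.2008 -0.6685  1.3869  0.5182] tcp [0.6434 0.2173 0.1346] grasp [0.6423 0.2296 0.1491] F [-1.237   0.8355 -5.5748] gap 0.4971789735093703
tilt 40.225653144383585 az -84.77395584051857 yaxis [ 0.9904  0.1335 -0.0362] x [-0.1252  0.754  -0.6448] z [ 0.0588 -0.6431 -0.7635]
t 19.85 q [ 0.4287  0.8759  1.2008 -0.6685  1.3869  0.5182] tcp [0.6434 0.2173 0.1346] grasp [0.6423 0.2296 0.1491] F [-1.237   0.8355 -5.5748] gap 0.4971789735093703
tilt 40.225653144383585 az -84.77395584051857 yaxis [ 0.9904  0.1335 -0.0362] x [-0.1252  0.754  -0.6448] z [ 0.0588 -0.6431 -0.7635]
[0.645  0.1538 0.1188] tool mm [-37.8816  -6.386   53.0161] len 65.47135807657317 rows 2 [-18.9408  -3.193   26.508 ]
```

View pics/s9a.png

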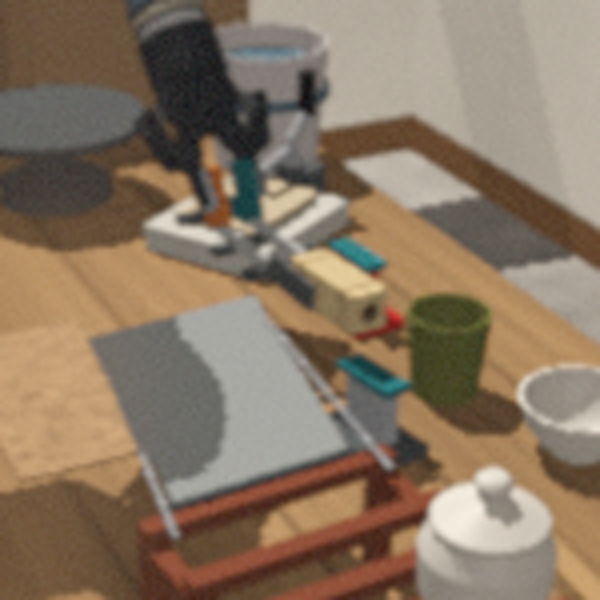

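View pics/t9a.png

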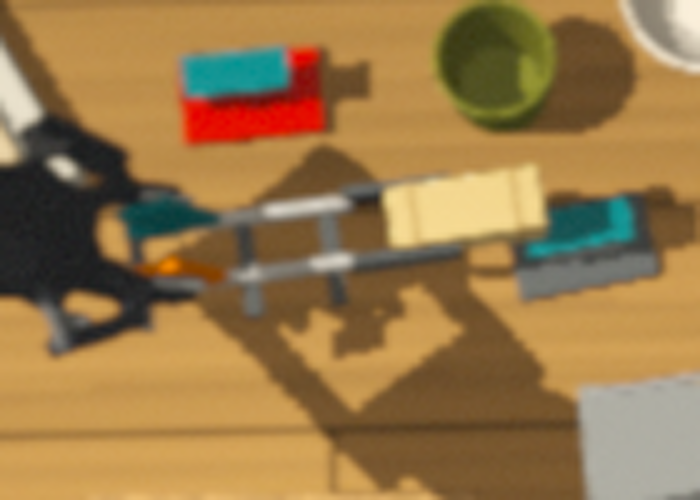

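```bash
python3 -c "
from h import *
s,R=st();d=snap('top')
z=lambda x,y:(130+(x+.5)/5-.5,100+(y+.5)/5-.5)
P=onz(d,[z(386,190),z(539,165),z(547,236),z(394,249)],.137);print(P)
print(P.mean(0),'len',np.linalg.norm(P[1]-P[0]),np.linalg.norm(P[2]-P[1]),'az',[np.degrees(np.arctan2(*(b-a)[[1,0]])) for a,b in((P[0],P[1]),(P[3],P[2]))])
print('pred',s['tcp_pos']+R@rp, R@rp)
a=d['pixels'];hsv=cv2.cvtColor(a,cv2.COLOR_BGR2HSV)
e=snap('side');b=e['pixels'];cv2.imwrite('pics/s10.png',cv2.resize(b[145:180,245:305],None,fx=12,fy=12,interpolation=cv2.INTER_CUBIC))
"
```

```text
t 19.95 q [ 0.4303  0.876   1.2023 -0.6688  1.3865  0.5192] tcp [0.6425 0.218  0.1342] grasp [0.6414 0.2303 0.1487] F [-0.6581  0.4204 -4.9082] gap 0.5029306206594354
tilt 40.2592228643261 az -84.74596361352647 yaxis [ 0.9902  0.1347 -0.0368] x [-0.1265  0.7535 -0.6452] z [ 0.0592 -0.6435 -0.7631]
[[0.6733 0.1045 0.137 ]
 [0.686  0.0151 0.137 ]
 [0.644  0.0112 0.137 ]
 [0.6384 0.1002 0.137 ]]
[0.6604 0.0577 0.137 ] len 0.09021520049982884 0.04214538070160834 az [np.float64(-81.90228051603705), np.float64(-86.38360636906421)]
pred [0.6594 0.0584 0.1005] [ 0.0169 -0.1596 -0.0337]
```

View pics/s10.png

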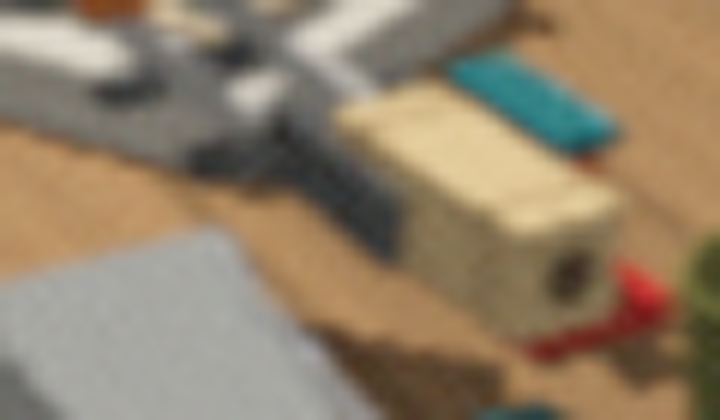

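```bash
python3 -c "
from h import *
s,R=st();e=snap('side')
Rp=R@Rg.T@Ro.from_euler('z',np.degrees(np.arctan2(-.9975,.0713)),degrees=True).as_matrix()
c=s['tcp_pos']+R@rp
X=[c+Rp@np.array(v) for v in [(-.045,-.018,.036),(-.045,.018,.036),(.045,.018,.036),(.045,-.018,.036),(.045,-.018,0),(.045,.018,0)]]
print((proj(e,X)-[245,145]+.5)*12-.5)
d=snap('top');print((proj(d,X)-[130,100]+.5)*5-.5); print(np.array(X))
T=np.array([.6617,-.0058,.070])-R@rp
plan(T+[0,0,.012])
"
```

```text
t 20.05 q [ 0.4314  0.8758  1.2016 -0.6694  1.386   0.5188] tcp [0.6429 0.2189 0.1345] grasp [0.6417 0.2311 0.149 ] F [ 0.675  -0.7383 -4.9456] gap 0.4935595444242382
tilt 40.25397105512729 az -84.55644222815631 yaxis [ 0.99    0.1366 -0.0356] x [-0.1272  0.7534 -0.6452] z [ 0.0613 -0.6433 -0.7632]
[[333.1811  95.209 ]
 [437.6928  71.3899]
 [622.964  188.495 ]
 [515.2916 215.1992]
 [507.1516 334.1181]
 [613.4997 306.1541]]
[[390.3798 248.5485]
 [383.2214 188.5022]
 [536.4368 168.3472]
 [544.1072 228.347 ]
 [547.278  242.206 ]
 [539.7892 183.6668]]
[[0.6386 0.1022 0.1374]
 [0.6744 0.1062 0.1361]
 [0.6842 0.0167 0.1362]
 [0.6485 0.0128 0.1375]
 [0.6471 0.0126 0.1015]
 [0.6829 0.0165 0.1002]]
t 20.15 q [ 0.432   0.8755  1.2005 -0.6697  1.3857  0.5185] tcp [0.6434 0.2195 0.135 ] grasp [0.6422 0.2317 0.1495] F [-0.883  -1.1327 -4.5135] gap 0.49845111634761136
tilt 40.23620116630396 az -84.40102867193758 yaxis [ 0.9899  0.1378 -0.0343] x [-0.1272  0.7535 -0.645 ] z [ 0.063  -0.6429 -0.7634]
[0.6445 0.1538 0.1157] tool mm [-37.2185  -7.3294  57.0371] len 68.49938030252616 rows 2 [-18.6092  -3.6647  28.5185]
```

Emit:
{"op": "servo_tool", "data": {
  "increments": [
    {"hand": 0.7, "travel": [-9.3, -1.8, 14.2], "yaw": 0},
    {"hand": 0.7, "travel": [-9.3, -1.8, 14.2], "yaw": 0},
    {"hand": 0.7, "travel": [-9.3, -1.8, 14.2], "yaw": 0},
    {"hand": 0.7, "travel": [-9.3, -1.8, 14.2], "yaw": 0},
    {"hand": 0.7, "travel": [0, 0, 0], "yaw": 0},
    {"hand": 0.7, "travel": [0, 0, 0], "yaw": 0}
  ]
}}

```text
t: 20.75
tcp_pos: [0.6455, 0.1531, 0.116]
tool_rot: [0.613, 0.712, -0.237, 0.249]
force: [-0.3, -0.1, -5.3]
finger_gap: 0.501
```

```bash
python3 -c "
from h import *
s,R=st()
T=np.array([.6617,-.0058,.070])-R@rp
plan(T)
w=snap('top','t11');e=snap('side','s11')
w=cv2.imread('pics/s11.png');cv2.imwrite('pics/s11a.png',cv2.resize(w[150:210,260:320],None,fx=10,fy=10,interpolation=cv2.INTER_CUBIC))
w=cv2.imread('pics/t11.png');cv2.imwrite('pics/t11a.png',cv2.resize(w[120:180,200:280],None,fx=10,fy=10,interpolation=cv2.INTER_CUBIC))"
```

```text
t 20.75 q [ 0.3457  0.8616  1.3058 -0.7149  1.2679  0.5217] tcp [0.6455 0.1531 0.116 ] grasp [0.6443 0.1653 0.1306] F [-0.2677 -0.0928 -5.2928] gap 0.5010172852889001
tilt 40.196179955444265 az -84.3787973456864 yaxis [ 0.99    0.1368 -0.0331] x [-0.1257  0.7541 -0.6446] z [ 0.0632 -0.6423 -0.7638]
t 20.75 q [ 0.3457  0.8616  1.3058 -0.7149  1.2679  0.5217] tcp [0.6455 0.1531 0.116 ] grasp [0.6443 0.1653 0.1306] F [-0.2677 -0.0928 -5.2928] gap 0.5010172852889001
tilt 40.196179955444265 az -84.3787973456864 yaxis [ 0.99    0.1368 -0.0331] x [-0.1257  0.7541 -0.6446] z [ 0.0632 -0.6423 -0.7638]
[0.6444 0.1537 0.1038] tool mm [ 8.4799 -0.6667  8.8605] len 12.282579155444347 rows 1 [ 8.4799 -0.6667  8.8605]
```

View pics/s11a.png

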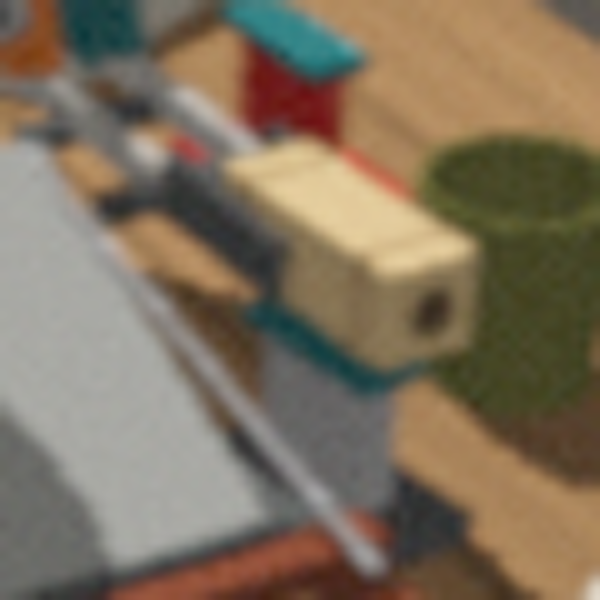

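View pics/t11a.png

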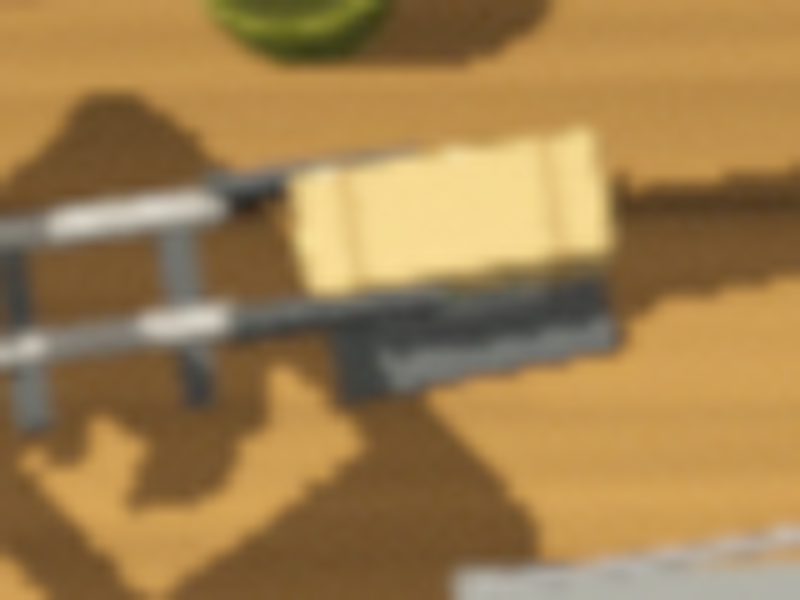

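```bash
python3 -c "
from h import *
d=snap('top')
z=lambda x,y:(200+(x+.5)/10-.5,120+(y+.5)/10-.5)
P=onz(d,[z(290,180),z(595,130),z(612,255),z(315,295)],.118);print(P,P.mean(0))
s,R=st(); print(s['tcp_pos']+R@rp)
"
```

```text
[[ 0.676   0.0423  0.118 ]
 [ 0.689  -0.0479  0.118 ]
 [ 0.6515 -0.0521  0.118 ]
 [ 0.6415  0.0355  0.118 ]] [ 0.6645 -0.0055  0.118 ]
t 20.9 q [ 0.3479  0.8613  1.3044 -0.715   1.2682  0.5217] tcp [0.6459 0.1548 0.1165] grasp [0.6446 0.167  0.1311] F [ 0.0175 -0.5282 -6.0535] gap 0.4968599966561916
tilt 40.181908269160495 az -84.16021833401838 yaxis [ 0.9898  0.1389 -0.0316] x [-0.1264  0.7541 -0.6444] z [ 0.0656 -0.6419 -0.764 ]
[ 0.6636 -0.0047  0.0827]
```

Emit:
{"op": "servo_tool", "data": {
  "increments": [
    {"hand": 0.7, "travel": [1.5, -0.4, 2], "yaw": 0},
    {"hand": 0.7, "travel": [1.5, -0.4, 2], "yaw": 0},
    {"hand": 0.7, "travel": [1.5, -0.4, 2], "yaw": 0},
    {"hand": 0.7, "travel": [1.5, -0.3, 2], "yaw": 0},
    {"hand": 0.7, "travel": [1.2, -0.3, 1.6], "yaw": 0},
    {"hand": 0.7, "travel": [0, 0, 0], "yaw": 0}
  ]
}}

```text
t: 21.5
tcp_pos: [0.6439, 0.1534, 0.1056]
tool_rot: [0.612, 0.712, -0.237, 0.25]
force: [0.3, 1.3, 1.4]
finger_gap: 0.497
```

```bash
python3 -c "
from h import *
s,R=st(); print(s['tcp_pos']+R@rp)
"
```

```text
t 21.5 q [ 0.3478  0.874   1.3143 -0.7222  1.2523  0.5377] tcp [0.6439 0.1534 0.1056] grasp [0.6426 0.1656 0.12  ] F [0.269  1.2617 1.4116] gap 0.4974245854734312
tilt 40.331112914025354 az -84.13313100650579 yaxis [ 0.9898  0.1392 -0.0317] x [-0.1265  0.7524 -0.6464] z [ 0.0662 -0.6438 -0.7623]
[ 0.6617 -0.0062  0.0721]
```

Emit:
{"op": "servo_tool", "data": {
  "increments": [
    {"hand": 0.5, "travel": [0, 0, 0], "yaw": 0},
    {"hand": 0.48, "travel": [0, 0, 0], "yaw": 0},
    {"hand": 0.46, "travel": [0, 0, 0], "yaw": 0},
    {"hand": 0.43, "travel": [0, 0, 0], "yaw": 0},
    {"hand": 0.4, "travel": [0, 0, 0], "yaw": 0},
    {"hand": 0.36, "travel": [0, 0, 0], "yaw": 0},
    {"hand": 0.33, "travel": [0, 0, 0], "yaw": 0},
    {"hand": 0.31, "travel": [0, 0, 0], "yaw": 0},
    {"hand": 0.31, "travel": [0, 0, 0], "yaw": 0}
  ]
}}

```text
t: 22.4
tcp_pos: [0.6434, 0.1533, 0.1044]
tool_rot: [0.612, 0.712, -0.237, 0.249]
force: [-0.1, 0.7, -3.5]
finger_gap: 0.689
```

```bash
python3 -c "
from h import *
st()
w=snap('top','t12');e=snap('side','s12');snap('wrist','w12')
w=cv2.imread('pics/s12.png');cv2.imwrite('pics/s12a.png',cv2.resize(w[150:210,260:320],None,fx=10,fy=10,interpolation=cv2.INTER_CUBIC))
w=cv2.imread('pics/t12.png');cv2.imwrite('pics/t12a.png',cv2.resize(w[120:180,200:280],None,fx=10,fy=10,interpolation=cv2.INTER_CUBIC))"
```

```text
t 22.4 q [ 0.3471  0.8748  1.3151 -0.7201  1.2507  0.5375] tcp [0.6434 0.1533 0.1044] grasp [0.6422 0.1655 0.1189] F [-0.0945  0.6967 -3.4642] gap 0.6890244753754288
tilt 40.20639552918951 az -84.26169739069235 yaxis [ 0.9898  0.1383 -0.0327] x [-0.1266  0.7539 -0.6447] z [ 0.0645 -0.6423 -0.7637]
```

View pics/s12a.png

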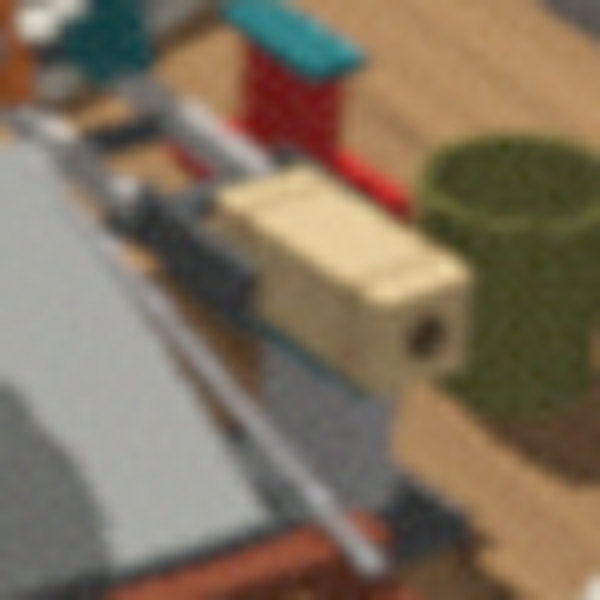

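View pics/t12a.png

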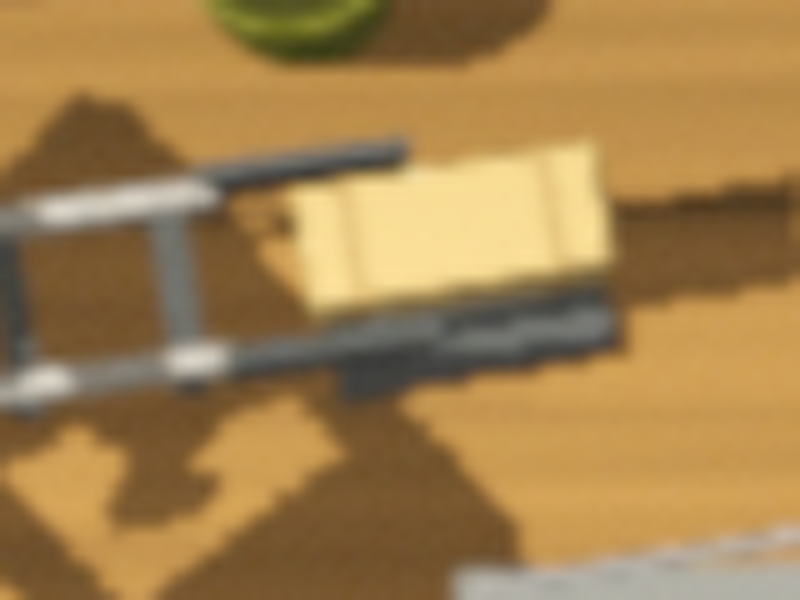

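View pics/w12.png

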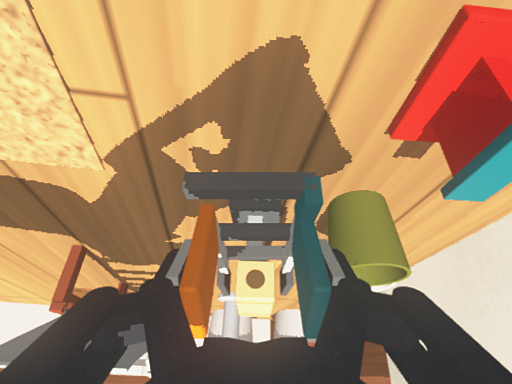

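Emit:
{"op": "servo_tool", "data": {
  "increments": [
    {"hand": 0.31, "travel": [6, 0.1, -5.1], "yaw": 0},
    {"hand": 0.31, "travel": [12, 0.3, -10.2], "yaw": 0},
    {"hand": 0.31, "travel": [14, 0.3, -11.8], "yaw": 0},
    {"hand": 0.31, "travel": [14, 0.3, -11.8], "yaw": 0},
    {"hand": 0.31, "travel": [14, 0.3, -11.8], "yaw": 0},
    {"hand": 0.31, "travel": [0, 0, 0], "yaw": 0}
  ]
}}

```text
t: 23.15
tcp_pos: [0.6335, 0.2356, 0.1041]
tool_rot: [0.611, 0.714, -0.235, 0.249]
force: [-0.1, 0.1, -3.4]
finger_gap: 0.69
```

```bash
python3 -c "
from h import *
st()
d=snap('top','t13');e=snap('side','s13')
a=d['pixels'];hsv=cv2.cvtColor(a,cv2.COLOR_BGR2HSV)
cv2.imwrite('pics/t13a.png',cv2.resize(a[110:190,170:280],None,fx=7,fy=7,interpolation=cv2.INTER_CUBIC))
w=e['pixels'];cv2.imwrite('pics/s13a.png',cv2.resize(w[140:210,250:320],None,fx=8,fy=8,interpolation=cv2.INTER_CUBIC))"
```

```text
t 23.15 q [ 0.4575  0.9123  1.2122 -0.6677  1.3558  0.5653] tcp [0.6335 0.2356 0.1041] grasp [0.6322 0.2478 0.1186] F [-0.076   0.0784 -3.386 ] gap 0.689576686826688
tilt 40.11446070623526 az -83.93426406543966 yaxis [ 0.9893  0.1426 -0.0314] x [-0.1291  0.7544 -0.6436] z [ 0.0681 -0.6407 -0.7648]
```

View pics/t13a.png

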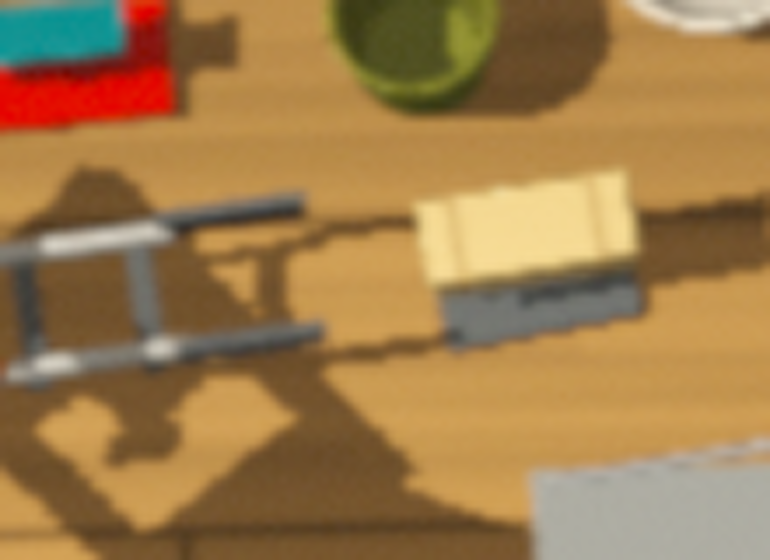

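View pics/s13a.png

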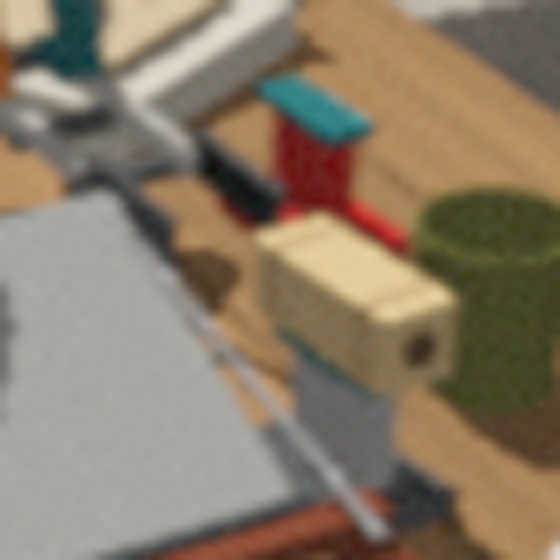

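```bash
python3 -c "
from h import *
s,R=st();d=snap('top')
hsv=cv2.cvtColor(d['pixels'],cv2.COLOR_BGR2HSV)
z=lambda x,y:(170+(x+.5)/7-.5,110+(y+.5)/7-.5)
P=onz(d,[z(415,204),z(627,170),z(640,252),z(434,289)],.106);print(P,P.mean(0))
# mat-laying numbers
for yaw in (0,3,6,9,11):
  R2=R@Ro.from_euler('z',yaw,degrees=True).as_matrix(); print(yaw,R2[:,1],np.degrees(np.arctan2(R2[1,1],R2[0,1])))
# reacher points from top
t=onz(d,[z(302,203),z(320,331)],.105); print('tips',t, t.mean(0)-s['tcp_pos'])
b=onz(d,[z(28,310),z(145,293)],.088); print('bars',b,b-s['tcp_pos'])
"
```

```text
t 23.25 q [ 0.454   0.9117  1.2146 -0.6696  1.3558  0.5651] tcp [0.6336 0.2325 0.1043] grasp [0.6323 0.2447 0.1188] F [ 0.3455 -0.3867 -3.1294] gap 0.6895674945311657
tilt 40.24007241496597 az -84.157517237499 yaxis [ 0.9896  0.1401 -0.0327] x [-0.128   0.7532 -0.6452] z [ 0.0658 -0.6426 -0.7633]
[[ 0.6751  0.0423  0.106 ]
 [ 0.6877 -0.0481  0.106 ]
 [ 0.6523 -0.0528  0.106 ]
 [ 0.6383  0.0348  0.106 ]] [ 0.6633 -0.006   0.106 ]
0 [ 0.9896  0.1401 -0.0327] 8.060233694536297
3 [0.9949 0.1005 0.0011] 5.769407975343883
6 [0.9976 0.0606 0.0349] 3.478415012932534
9 [0.9974 0.0206 0.0686] 1.1820110744070433
11 [ 0.9958 -0.0062  0.091 ] -0.35452669413392446
tips [[0.6768 0.0904 0.105 ]
 [0.6216 0.0834 0.105 ]] [ 0.0156 -0.1456  0.0007]
bars [[0.6365 0.2106 0.088 ]
 [0.6428 0.1601 0.088 ]] [[ 0.003  -0.0219 -0.0163]
 [ 0.0092 -0.0724 -0.0163]]
```

Emit:
{"op": "servo_tool", "data": {
  "increments": [
    {"hand": 0.31, "travel": [0, 0, 0], "yaw": 4},
    {"hand": 0.31, "travel": [0, 0, 0], "yaw": 4},
    {"hand": 0.31, "travel": [0, 0, 0], "yaw": 0}
  ]
}}

```text
t: 23.6
tcp_pos: [0.6339, 0.2302, 0.1045]
tool_rot: [0.661, 0.667, -0.219, 0.265]
force: [0.3, 1.2, -3.0]
finger_gap: 0.692
```

```bash
cat >> h.py <<'E'
R13=np.array([[-.128,.9896,.0658],[.7532,.1401,-.6426],[-.6452,-.0327,-.7633]])
rm=R13.T@np.array([.0031,-.047,-.022-.003])
E
python3 -c "
from h import *
s,R=st(); print('mid rel',R@rm)
T=np.array([.444,.190,0.003])-R@rm
print(T)
plan(T+[0,0,.04])
"
```

```text
t 23.6 q [ 0.4507  0.911   1.2158 -0.6695  1.3555  0.7046] tcp [0.6339 0.2302 0.1045] grasp [0.6327 0.2425 0.119 ] F [ 0.3097  1.2464 -3.0218] gap 0.6916709309313999
tilt 40.23574189564716 az -84.36203205062549 yaxis [0.9979 0.0308 0.057 ] x [ 0.0131  0.7654 -0.6434] z [ 0.0635 -0.6428 -0.7634]
mid rel [ 0.0002 -0.0469 -0.0253]
[0.4438 0.2369 0.0283]
t 23.6 q [ 0.4507  0.911   1.2158 -0.6695  1.3555  0.7046] tcp [0.6339 0.2302 0.1045] grasp [0.6327 0.2425 0.119 ] F [ 0.3097  1.2464 -3.0218] gap 0.6916709309313999
tilt 40.23574189564716 az -84.36203205062549 yaxis [0.9979 0.0308 0.057 ] x [ 0.0131  0.7654 -0.6434] z [ 0.0635 -0.6428 -0.7634]
[0.4438 0.2369 0.0683] tool mm [  25.9317 -191.5788   11.2573] len 193.65333274092606 rows 5 [  5.1863 -38.3158   2.2515]
```

Emit:
{"op": "servo_tool", "data": {
  "increments": [
    {"hand": 0.31, "travel": [3.2, -24, 1.4], "yaw": 0},
    {"hand": 0.31, "travel": [3.2, -24, 1.4], "yaw": 0},
    {"hand": 0.31, "travel": [3.2, -24, 1.4], "yaw": 0},
    {"hand": 0.31, "travel": [3.2, -24, 1.4], "yaw": 0},
    {"hand": 0.31, "travel": [3.2, -24, 1.4], "yaw": 0},
    {"hand": 0.31, "travel": [3.2, -24, 1.4], "yaw": 0},
    {"hand": 0.31, "travel": [3.2, -24, 1.4], "yaw": 0},
    {"hand": 0.31, "travel": [3.2, -24, 1.4], "yaw": 0},
    {"hand": 0.31, "travel": [0, 0, 0], "yaw": 0},
    {"hand": 0.31, "travel": [0, 0, 0], "yaw": 0}
  ]
}}

```text
t: 24.6
tcp_pos: [0.4439, 0.2376, 0.0687]
tool_rot: [0.66, 0.668, -0.219, 0.265]
force: [1.0, -0.1, -2.8]
finger_gap: 0.689
```

```bash
python3 -c "
from h import *
s,R=st()
T=np.array([.444,.190,0.003])-R@rm
plan(T)
d=snap('top','t14');a=d['pixels']
cv2.imwrite('pics/t14a.png',cv2.resize(a[180:260,130:240],None,fx=7,fy=7,interpolation=cv2.INTER_CUBIC))"
```

```text
t 24.6 q [ 0.6046  0.8297  1.629  -0.6641  1.1631  1.0137] tcp [0.4439 0.2376 0.0687] grasp [0.4427 0.2498 0.0832] F [ 0.9992 -0.1339 -2.8425] gap 0.6885989001120101
tilt 40.199832778061904 az -84.12180711997506 yaxis [0.9978 0.034  0.0578] x [ 0.0112  0.7659 -0.6429] z [ 0.0661 -0.6421 -0.7638]
t 24.6 q [ 0.6046  0.8297  1.629  -0.6641  1.1631  1.0137] tcp [0.4439 0.2376 0.0687] grasp [0.4427 0.2498 0.0832] F [ 0.9992 -0.1339 -2.8425] gap 0.6885989001120101
tilt 40.199832778061904 az -84.12180711997506 yaxis [0.9978 0.034  0.0578] x [ 0.0112  0.7659 -0.6429] z [ 0.0661 -0.6421 -0.7638]
[0.4436 0.2369 0.0283] tool mm [25.4378 -2.6567 31.2471] len 40.37972308825842 rows 1 [25.4378 -2.6567 31.2471]
```

View pics/t14a.png

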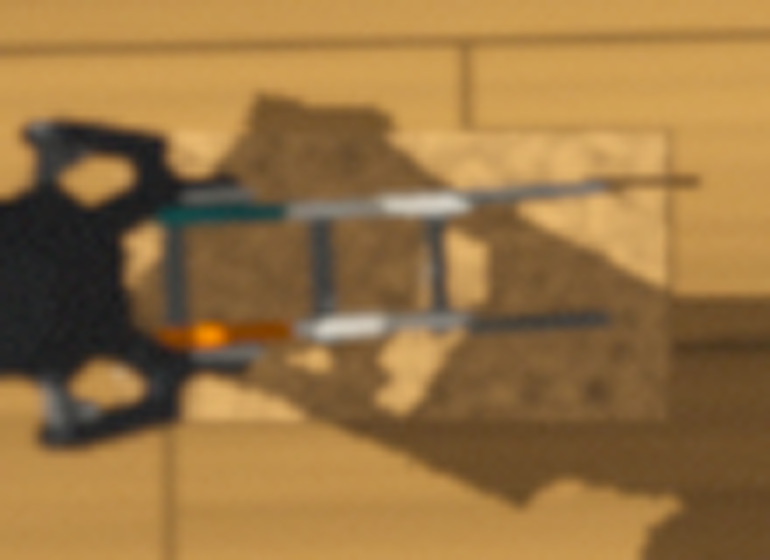

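```bash
python3 -c "
from h import *
s,R=st();d=snap('top')
z=lambda x,y:(130+(x+.5)/7-.5,180+(y+.5)/7-.5)
t=onz(d,[z(602,187),z(606,320)],.066);print(t,t.mean(0))
b=onz(d,[z(177,273),z(322,269),z(437,267)],.054);print(b)
"
```

```text
t 24.65 q [ 0.6041  0.8297  1.6277 -0.664   1.1631  1.014 ] tcp [0.4447 0.2378 0.0687] grasp [0.4434 0.25   0.0833] F [-0.3621 -0.0122 -3.3721] gap 0.6929328983802312
tilt 40.1651948841393 az -84.08194023571191 yaxis [0.9977 0.0331 0.059 ] x [ 0.0125  0.7664 -0.6423] z [ 0.0665 -0.6416 -0.7642]
[[0.4773 0.0882 0.066 ]
 [0.4199 0.0872 0.066 ]] [0.4486 0.0877 0.066 ]
[[0.4444 0.2754 0.054 ]
 [0.4449 0.2119 0.054 ]
 [0.4447 0.1617 0.054 ]]
```

Emit:
{"op": "servo_tool", "data": {
  "increments": [
    {"hand": 0.31, "travel": [7, -0.5, 7], "yaw": 0},
    {"hand": 0.31, "travel": [7, -0.5, 7], "yaw": 0},
    {"hand": 0.31, "travel": [6, -0.5, 6], "yaw": 0},
    {"hand": 0.31, "travel": [3, -0.4, 3], "yaw": 0},
    {"hand": 0.31, "travel": [1.3, 0, 1.5], "yaw": 0},
    {"hand": 0.31, "travel": [0, 0, 0], "yaw": 0}
  ]
}}

```text
t: 25.3
tcp_pos: [0.4431, 0.2402, 0.0337]
tool_rot: [0.66, 0.668, -0.219, 0.265]
force: [-0.5, -0.6, -3.5]
finger_gap: 0.693
```

Emit:
{"op": "servo_tool", "data": {
  "increments": [
    {"hand": 0.31, "travel": [1.3, -0.1, 1.5], "yaw": 0},
    {"hand": 0.31, "travel": [1.3, -0.1, 1.5], "yaw": 0},
    {"hand": 0.31, "travel": [0, 0, 0], "yaw": 0}
  ]
}}

```text
t: 25.6
tcp_pos: [0.4436, 0.2407, 0.0302]
tool_rot: [0.66, 0.668, -0.219, 0.265]
force: [-0.0, 2.1, 0.1]
finger_gap: 0.687
```

Contact begins (−3.4 → 0 N). Lower slightly more so it levels, then check.

Emit:
{"op": "servo_tool", "data": {
  "increments": [
    {"hand": 0.31, "travel": [1.0, -0.1, 1.1], "yaw": 0},
    {"hand": 0.31, "travel": [1.0, -0.1, 1.1], "yaw": 0},
    {"hand": 0.31, "travel": [0, 0, 0], "yaw": 0}
  ]
}}

```text
t: 25.9
tcp_pos: [0.4438, 0.2408, 0.0273]
tool_rot: [0.66, 0.668, -0.219, 0.265]
force: [0.8, 3.1, 3.7]
finger_gap: 0.685
```

```bash
python3 -c "
from h import *
st();e=snap('side','s15');w=e['pixels'];cv2.imwrite('pics/s15a.png',cv2.resize(w[140:215,170:245],None,fx=8,fy=8,interpolation=cv2.INTER_CUBIC))"
```

```text
t 25.9 q [ 0.6091  0.9009  1.623  -0.6798  1.114   1.062 ] tcp [0.4438 0.2408 0.0273] grasp [0.4425 0.253  0.0418] F [0.7947 3.0899 3.7401] gap 0.6850544963598431
tilt 40.20164997903465 az -84.15953079562739 yaxis [0.9978 0.0326 0.0584] x [ 0.0126  0.7659 -0.6428] z [ 0.0657 -0.6421 -0.7638]
```

View pics/s15a.png

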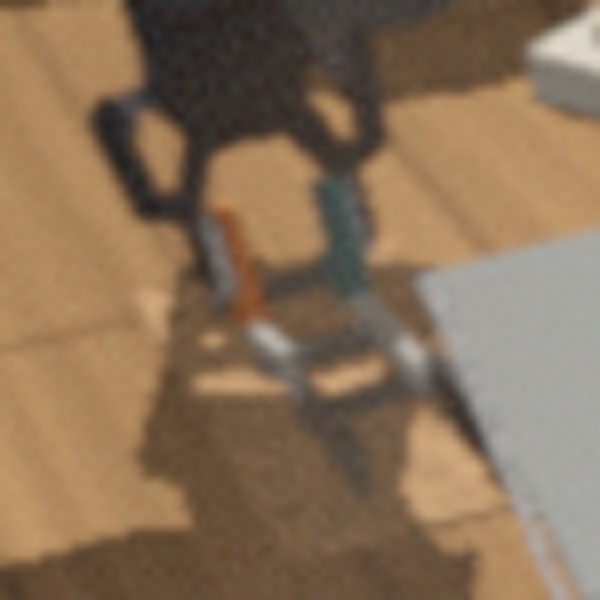

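Emit:
{"op": "servo_tool", "data": {
  "increments": [
    {"hand": 0.31, "travel": [0.7, 0, 0.7], "yaw": 0},
    {"hand": 0.29, "travel": [0, 0, 0], "yaw": 0},
    {"hand": 0.27, "travel": [0, 0, 0], "yaw": 0},
    {"hand": 0.25, "travel": [0, 0, 0], "yaw": 0},
    {"hand": 0.22, "travel": [0, 0, 0], "yaw": 0},
    {"hand": 0.15, "travel": [0, 0, 0], "yaw": 0},
    {"hand": 0.0, "travel": [0, 0, 0], "yaw": 0},
    {"hand": 0.0, "travel": [0, 0, 0], "yaw": 0},
    {"hand": 0.0, "travel": [0, 0, 0], "yaw": 0},
    {"hand": 0.0, "travel": [0, 0, 0], "yaw": 0}
  ]
}}

```text
t: 26.95
tcp_pos: [0.4433, 0.2406, 0.0259]
tool_rot: [0.66, 0.668, -0.219, 0.265]
force: [-0.3, 0.6, -0.2]
finger_gap: 0.999
```

```bash
python3 -c "
from h import *
st();e=snap('wrist','w16')"
```

```text
t 26.95 q [ 0.609   0.9032  1.6234 -0.6797  1.1128  1.0632] tcp [0.4433 0.2406 0.0259] grasp [0.442  0.2528 0.0404] F [-0.2845  0.6274 -0.242 ] gap 0.999092276644786
tilt 40.21259604449304 az -84.2749405116723 yaxis [0.9978 0.032  0.0572] x [ 0.0123  0.7657 -0.6431] z [ 0.0644 -0.6424 -0.7637]
```

View pics/w16.png

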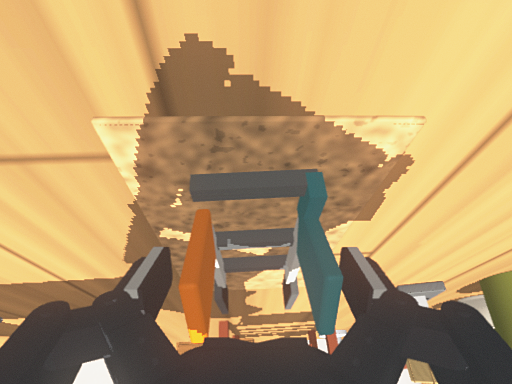

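Emit:
{"op": "servo_tool", "data": {
  "increments": [
    {"hand": 0, "travel": [0, 0.5, -10], "yaw": 0},
    {"hand": 0, "travel": [0, 0.5, -20], "yaw": 0},
    {"hand": 0, "travel": [0, 0, -30], "yaw": 0},
    {"hand": 0, "travel": [0, 0, -35], "yaw": 0},
    {"hand": 0, "travel": [0, 0, -40], "yaw": 0},
    {"hand": 0, "travel": [0, 0, -45], "yaw": 0},
    {"hand": 0, "travel": [0, 0, -45], "yaw": 0},
    {"hand": 0, "travel": [0, 0, -45], "yaw": 0},
    {"hand": 0, "travel": [0, 0, 0], "yaw": 0}
  ]
}}

```text
t: 27.9
tcp_pos: [0.4281, 0.4196, 0.238]
tool_rot: [0.661, 0.669, -0.212, 0.265]
force: [0.5, -0.2, 0.1]
finger_gap: 0.999
```

```bash
python3 -c "
from h import *
st()
d=snap('top','t17');e=snap('side','s17')
a=d['pixels'];cv2.imwrite('pics/t17a.png',cv2.resize(a[100:260,130:300],None,fx=4.5,fy=3.75,interpolation=cv2.INTER_CUBIC));cv2.imwrite('pics/t17b.png',cv2.resize(a[190:250,140:240],None,fx=8,fy=8,interpolation=cv2.INTER_CUBIC))
w=e['pixels'];cv2.imwrite('pics/s17a.png',cv2.resize(w[130:230,170:320],None,fx=5,fy=5,interpolation=cv2.INTER_CUBIC))"
```

```text
t 27.9 q [ 0.8294  0.7367  1.1899 -0.5083  1.6944  0.88  ] tcp [0.4281 0.4196 0.238 ] grasp [0.4266 0.4317 0.2526] F [ 0.4589 -0.1632  0.0989] gap 0.9994089666215957
tilt 39.674168872088515 az -83.32614839424109 yaxis [0.9971 0.0353 0.067 ] x [ 0.0153  0.7724 -0.6349] z [ 0.0742 -0.6341 -0.7697]
```

View pics/t17b.png

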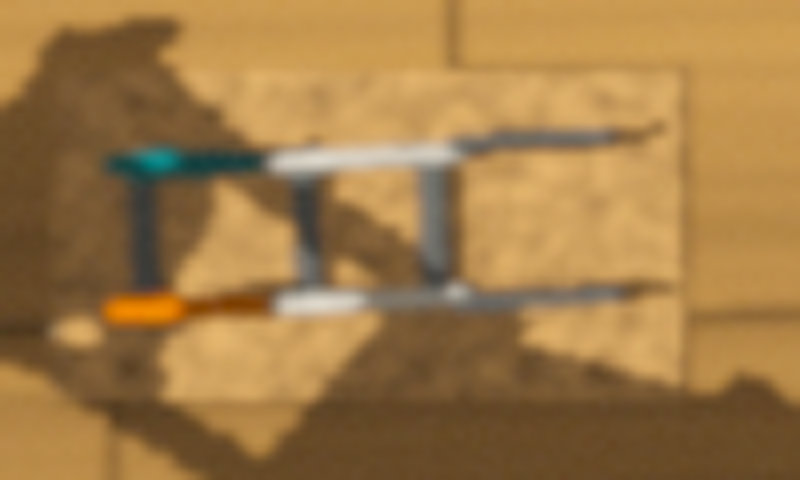

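View pics/s17a.png

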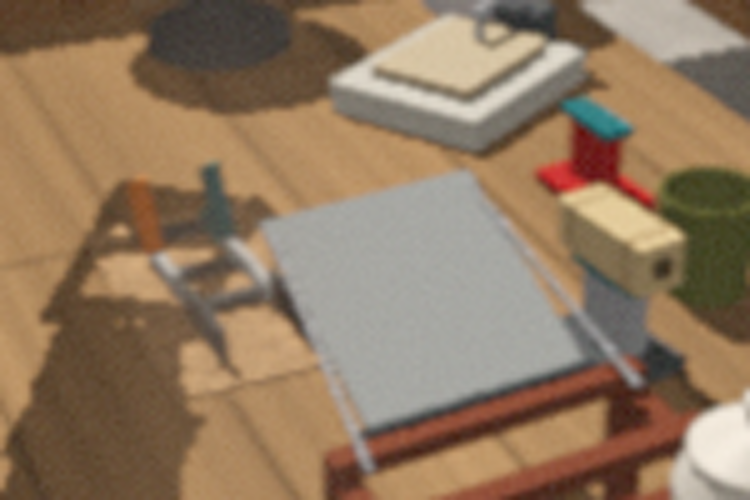

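View pics/t17.png

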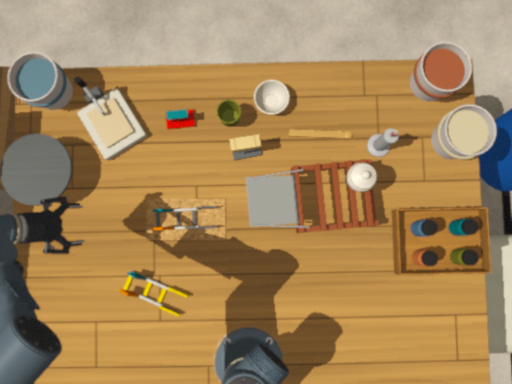

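```bash
python3 -c "
from h import *
d=snap('top')
zb=lambda x,y:(140+(x+.5)/8-.5,190+(y+.5)/8-.5)
b=onz(d,[zb(146,235),zb(308,230),zb(434,227)],.012);print('bars',b)
print('plates',onz(d,[zb(145,162),zb(145,309)],.067),'rails',onz(d,[zb(360,158),zb(320,302)],.015))
c=snap('top');P=onz(d,[zb(612,137),zb(632,293)],.032);print('tips',P,P.mean(0))
"
```

```text
bars [[0.4449 0.2754 0.012 ]
 [0.4456 0.2116 0.012 ]
 [0.4458 0.162  0.012 ]]
plates [[0.4702 0.2637 0.067 ]
 [0.4146 0.264  0.067 ]] rails [[0.4733 0.1904 0.015 ]
 [0.4173 0.2066 0.015 ]]
tips [[0.4783 0.0899 0.032 ]
 [0.4179 0.083  0.032 ]] [0.4481 0.0864 0.032 ]
```

```bash
python3 -c "
from h import *
print(manip.sign_off())"
```

```text
the job is handed in; nothing more can be done
None
```

The prop is on the narrow stand and the reacher is back on the cork mat. I handed the job in at about 28 s of the 54 s allowed.

**How it went:**
- **Leaning the hand:** The moves can't tilt the tool. I pushed past the arm's outer reach until it leaned back 40°, and that let it under the flap without touching it.
- **Drawing out the prop:** I gripped the reacher by its handle, closed its jaws on the prop with 42 N, drew it out and lowered it onto the stand until contact (about 6.5 N). I then opened the jaws and backed straight out. The robot's own fingers never touched the prop.
- **Laying down the reacher:** I lowered it onto the mat with about 7 N of contact, opened the hand and backed off clear.

**Last checks:**

| Item | Off centre | Off line | Resting |
|---|---|---|---|
| Prop on stand | about 1.5 mm | about 1–2° | looks level |
| Reacher on mat | about 3 mm lengthwise, 1–2 mm sideways | about 2° | looks flat |

- **Other things:** From the top view, nothing else moved, including both look-alikes.
- **Disagreement:** The side camera placed the stand about 8 mm from where the top camera did. I took this as a side-camera error and used the top camera for positions.
- **Not fully matched:** Because of the lean, I couldn't line the hand up exactly with the stand and the mat. The prop went down rolled about 2° and the reacher about 3°, and both settled when released.

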